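# Book out a lot and empty its spent mailers

### The job

Close out this inspection lot: first book it out by standing the lot canister on the code reader's read spot with its code squarely facing the reader window, and leave it there. Then gather every spent sample mailer lying on the bench onto the white tray, carry the tray to the yellow waste bin, hook its pouring lip over the bin's long rim and, pivoting on that rim, swing the handle up and over until all the mailers have dropped into the bin. Finally put the empty tray back flat in the middle of its blue mat, let go of everything and leave the rest of the bench as it was.

Things in the scene. Friction and masses are not known exactly. Their poses are not given: they have to be found in the camera images.
- canister_center (a point): Lot canister: squat aluminium cylinder 60 mm in diameter, 60 mm tall, standing upright, about 0.28 kg; on one side a white label with a black checked code, a red pointer line on the lid above it. This point is its centre, 30 mm above its underside; z is up its axis, x points from the axis towards the code.
- canister_code (a point): Centre of the canister's code, on its side wall (30 mm out along the canister's x, half-way up).
- reader: Code reader, fixed: aluminium base plate 190 (x) by 100 (y) by 4 mm with a dark upright head (66 mm wide, 94 mm high, front face 50 mm along +x from the plate's centre). Origin at the centre of the plate's underside; x points from the read spot to the head, whose red window looks along -x. A canister faces it when the canister's x and the reader's x point the same way.
- reader_spot (a point): Centre of the read spot, a dark disc with a white ring (68 mm across) printed on top of the reader's plate (4 mm above the bench), where the canister stands; 94 mm in front of the window.
- reader_window (a point): Centre of the reader's red window, 52 mm above the bench.
- mailer1_center (a point): Spent sample mailer (pale blue): closed plastic slide box 70 mm (x) by 34 mm (y) by 20 mm high (z), about 30 g. This point is its centre, 10 mm above its underside. May be absent (3 to 5 of the five mailers are there).
- mailer2_center (a point): Spent sample mailer (green): closed plastic slide box 70 mm (x) by 34 mm (y) by 20 mm high (z), about 30 g. This point is its centre, 10 mm above its underside. May be absent (3 to 5 of the five mailers are there).
- mailer3_center (a point): Spent sample mailer (salmon): closed plastic slide box 70 mm (x) by 34 mm (y) by 20 mm high (z), about 30 g. This point is its centre, 10 mm above its underside. May be absent (3 to 5 of the five mailers are there).
- mailer4_center (a point): Spent sample mailer (lilac): closed plastic slide box 70 mm (x) by 34 mm (y) by 20 mm high (z), about 30 g. This point is its centre, 10 mm above its underside. May be absent (3 to 5 of the five mailers are there).
- mailer5_center (a point): Spent sample mailer (straw yellow): closed plastic slide box 70 mm (x) by 34 mm (y) by 20 mm high (z), about 30 g. This point is its centre, 10 mm above its underside. May be absent (3 to 5 of the five mailers are there).
- tray: White plastic tray, about 0.2 kg. Origin at the centre of the underside of its floor, z up, y towards its pouring end. Floor 190 (x) by 160 mm (y), 4 mm thick; side walls and rear wall (y = -80 mm) 4 mm thick, 30 mm high. At the pouring end no wall: a ramp rises 12 mm from y = 80 to 120 mm into a flat lip (see tray_lip). Handle bar behind the rear wall (see tray_handle).
- tray_handle (a point): Centre of the tray's black round handle bar: 20 mm in diameter, 120 mm long along the tray's x, at y = -118 mm and 50 mm above the tray's underside, on two steel arms (12 mm thick) at its ends; 38 mm behind the rear wall. Axes as the tray's.
- tray_lip (a point): Underside of the tray's pouring lip: y = 130 mm, 12 mm above the tray's underside. The lip spans y = 120 to 150 mm, 4 mm thick, the full width of the tray. A rib under the tray at y = 116 to 120 mm reaches down to the level of the floor's underside: a bin rim fits in front of the rib and under the lip. Axes as the tray's.
- bin: Yellow open waste bin, fixed to the bench: 240 mm (x) by 180 mm (y) outside, 90 mm high, walls 6 mm thick. Origin at the centre of its underside, z up. Its two long rims run along its x at y = -90..-84 mm (the one towards the tray's mat) and y = +84..+90 mm.
- mat_center (a point): Centre of the top of the tray's blue mat: 200 mm (x) by 300 mm (y), 2 mm thick, fixed to the bench. The tray starts on it with its pouring end towards the mat's +y.
- carrier1_center (a point): Bystander: clear round wafer carrier 64 mm in diameter, 14 mm high, its centre. Leave alone.
- carrier2_center (a point): Bystander: black round wafer carrier 64 mm in diameter, 14 mm high, its centre. Leave alone.
- screwdriver: Bystander: screwdriver 170 mm long lying on the bench, origin at the middle of its underside. Leave alone.

How it is judged:
By the outcome, as a careful person would: the job done as asked, in the order asked, and still so for the second after the job is handed in, with the robot touching nothing.
Of mailer1, mailer2, mailer3, mailer4, mailer5 only 3 to 5 are there at a start; the rules pass over those that are not, and their reading is None.
At some moment in a run one of mailer1, mailer2, mailer3, mailer4, mailer5, canister may be knocked a few centimetres aside while the robot is not near it.
It also fails if it takes over 210 s, if anything falls off the work surface, if the arm or the gripper's body presses on something with over 40 N, if the wrist force passes 120 N, or if a joint passes its speed limit or range.

### The arm

A 6-joint arm with a two-finger parallel gripper is mounted at the origin on the work surface. World frame = base frame: x ahead of the robot, y to its left, z up, the work surface at z = 0. Lengths are in m, angles in rad, forces in N, time in s.
With the tool pointing down it reaches from about 0.325 to 0.9 m from the base axis. Payload 6.1 kg.
Tool frame: the origin (TCP) lies between the finger pads; the fingertips stand 14 mm ahead of it and the grasp point (between the pads) lies 5 mm behind it; z points along the fingers, y is the line along which they close (so a half turn about z gives the same grasp; the last joint's range is limited). The gripper opens to 85 mm and grips with 20 to 120 N. Pads are 22 mm wide; open, the fingers measure 114 mm over their backs; the gripper's body (76 mm by 85 mm) begins 54 mm behind the grasp point. The pads swing forward as they close: fully open they stand 13 mm farther back than shut.
Start: joints at [1.215, 0.22, 1.526, -0, 1.395, -0.126], TCP at [0.142, 0.609, 0.245] pointing down, gripper open.
Joint ranges: [-2.98, 2.98], [-0.91, 2.08], [0.09, 2.57], [-1.24, 4.39], [0.2, 2.65], [-2.68, 2.68]. Speed limits (rad/s): [2.57, 2.57, 3.01, 3.14, 3.14, 3.14].

### API

Orientations are given as a unit quaternion [w, x, y, z].
In Python, from bench import arm, eyes gives the robot as it stands. The module is installed in compiled form; this text tells all that it offers.
- The arm moves only by the shell command python3 -m handwheel 'ROWS' [FORCE]. ROWS is JSON, a list that holds one entry, the list of rows, each a list of 7 numbers: the shift along the tool's x, y, z as a fraction of full scale, then the turn, a rotation vector about the tool's x, y, z as a fraction of full scale, then the gripper command: -1 is shut, 1 is fully open, values between are in proportion. A call has 1 to 8 rows; each row shifts and turns the commanded pose from where the row before left it, along the tool's axes as they then stand; what a row does not reach is not made up. Full scale, the value 1, is 0.04 m for a shift and 0.1 rad for a turn. A row lasts 1/8 s, in which the tool goes at most 62.5 mm and 10.7 degrees, less where a joint would pass 70% of its speed; a pose out of reach is approached as far as the arm can. A call with a number of a shift or a turn outside -1 to 1 is refused whole. A call with a gripper value outside its range is refused whole. The fingers move at their own pace and stop on an object; FORCE is the grip in N (left out, the last holds). Time passes only in rows, so rows that do not move let the fingers close. It gives the time, the measured TCP pose, the force, the opening and the grip force at its end, in the units of the state.
- arm.observe(): the state, without advancing time (a new reading comes with each control period).
- eyes.grab_frame(name): name is "scene" or "top" or "wrist"; returns the picture (384x512x3 uint8, red, green, blue); there is no depth.
- eyes.camera_params(name): a dict with "intrinsics" (3x3 intrinsics, pixels), "rvec" (rotation vector, rad) and "tvec" (3), from world to camera coordinates, as OpenCV has them. Camera axes: x right, y down, z forward; pixel columns grow to the right and rows downward; lengths in m; the calibration is good to about 2 mm. A picture is of the moment at which its call begins: read the wrist's pose just before it. camera_params takes no time and is no camera call; for the wrist camera it gives the pose at the moment of the call.
- arm.finish_job(): hands the job in; it is judged then, once.
Trained networks look in the newest picture that a camera, given by its name, has taken for a name from the list of things; names that differ only in an ending like _2 or _b are one class to them, and where a whole thing is asked for, a point or a joint stands for the part that bears it (a point fixed in the world has none). Each returns a list of dicts, best first, with "score" (0 to 1); they miss things now and then, are a little off and sometimes report something else, mostly with a low value. They report only what shows in the picture. A call takes as long as a camera call.
- eyes.spot_in(camera, target): "xyz" ([x, y, z] in m, in world coordinates, good to about 4 mm: the middle of the surface that is visible of it).
The state is a dict: "time_s": time; "joint_pos": joint angles; "qvel": joint speeds; "effort": joint torques, N m; "tool_pos": TCP position; "tcp_rot": TCP orientation; "force": force on the tool from outside, world axes, zero at the start; "ft_torque": the same for the moment, N m; "finger_gap": finger opening in m; "grip_force": force on a finger pad.
Only numpy, scipy, OpenCV 4.12 (cv2) and the standard library are available. Lean on these libraries where they do the work, as an engineer would, in place of code of your own. Each camera call takes 0.05 s, during which the arm holds its last target. There are 200 camera calls.

## Working session

There is one attempt and no reset: what is moved stays moved. The work goes in short steps, Python scripts to look and compute and a shell command to move; the robot and the scene stay as the last step left them, time stands still between calls to the robot, and variables do not carry over. Pictures are saved under pics/ and viewed, at most 17 in all, crops included, and the job is handed in when it is done.

```bash
mkdir -p pics; cat > h.py <<'E'
import numpy as np, cv2
from scipy.spatial.transform import Rotation as R
from bench import arm, eyes
def grab(n,f=None):
    im=eyes.grab_frame(n)
    if f: cv2.imwrite('pics/'+f,cv2.cvtColor(im,cv2.COLOR_RGB2BGR))
    return im
def cam(n):
    p=eyes.camera_params(n); return np.array(p['intrinsics']),np.array(p['rvec'],float).reshape(3),np.array(p['tvec'],float).reshape(3)
def unproj(n,uv,z,c=None):
    K,r,t=c or cam(n); Rm=R.from_rotvec(r).as_matrix(); C=-Rm.T@t
    out=[]
    for u,v in uv:
        d=Rm.T@np.linalg.solve(K,[u,v,1]); out.append(C+d*(z-C[2])/d[2])
    return np.array(out)
def proj(n,X,c=None):
    K,r,t=c or cam(n); return cv2.projectPoints(np.array(X,float),r,t,K,None)[0][:,0]
def pose():
    s=arm.observe(); q=s['tcp_rot']; return np.array(s['tool_pos']),R.from_quat([q[1],q[2],q[3],q[0]])
def go(xyz,Rt=None):
    "print shift in tool axes in units, and rotvec units"
    p,r=pose(); d=r.inv().apply(np.array(xyz)-p)/0.04
    print('shift units',d.round(2),'turn units',((r.inv()*Rt).as_rotvec()/0.1).round(2) if Rt is not None else '')
E
python3 - <<'E'
from h import *
for n in('scene','top'): grab(n,n+'0.png')
p,r=pose();print(p,r.as_matrix().round(3))
for t in ['canister_center','canister_code','reader','reader_spot','reader_window','mailer1_center','mailer2_center','mailer3_center','mailer4_center','mailer5_center','tray','tray_handle','tray_lip','bin','mat_center','carrier1_center','carrier2_center','screwdriver']:
    print(t,[(round(d['score'],2),np.round(d['xyz'],3).tolist()) for d in eyes.spot_in('top',t)[:2]])
E
```

```text
[0.14216628 0.6080598  0.24427655] [[-0.974  0.228 -0.001]
 [ 0.228  0.974 -0.002]
 [ 0.    -0.002 -1.   ]]
canister_center [(0.85, [0.554, -0.372, 0.062]), (0.59, [0.675, -0.398, 0.011])]
canister_code [(0.83, [0.557, -0.374, 0.064]), (0.52, [0.333, -0.454, 0.019])]
reader [(0.69, [0.656, -0.249, 0.004])]
reader_spot [(0.16, [0.555, -0.371, 0.062])]
reader_window [(0.65, [0.443, -0.303, 0.017]), (0.61, [0.658, -0.249, 0.002])]
mailer1_center [(0.83, [0.443, -0.305, 0.022])]
mailer2_center [(0.71, [0.446, -0.195, 0.017])]
mailer3_center [(0.63, [0.674, 0.175, 0.023])]
mailer4_center [(0.55, [0.693, -0.006, 0.018])]
mailer5_center [(0.61, [0.498, -0.433, 0.02])]
tray [(0.73, [0.517, 0.067, 0.01]), (0.22, [0.338, -0.45, 0.02])]
tray_handle [(0.89, [0.528, 0.067, 0.003]), (0.27, [0.442, -0.302, 0.023])]
tray_lip [(0.58, [0.524, 0.065, 0.007])]
bin []
mat_center [(0.9, [0.494, -0.051, -0.001]), (0.6, [0.555, -0.372, 0.063])]
carrier1_center [(0.92, [0.344, -0.227, 0.015])]
carrier2_center [(0.81, [0.676, -0.399, 0.012]), (0.33, [0.346, -0.23, 0.017])]
screwdriver [(0.56, [0.335, -0.45, 0.019])]
```

View pics/top0.png

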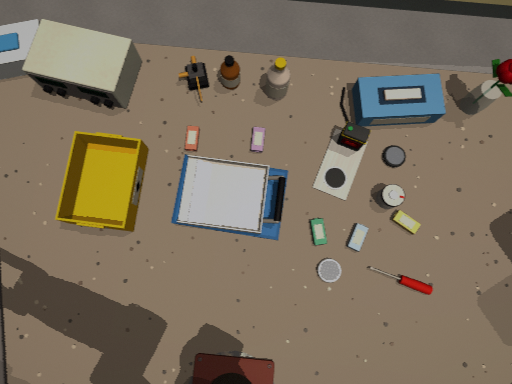

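View pics/scene0.png

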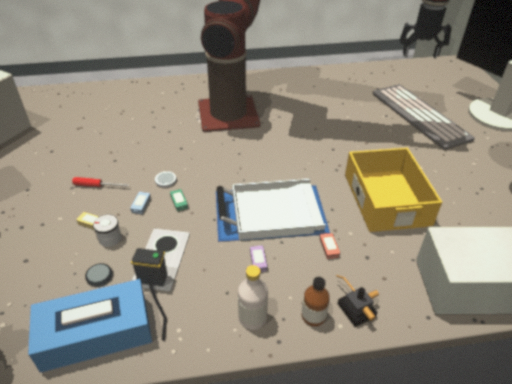

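The top view shows all five mailers: salmon (192,138), lilac (258,139), green (319,232), blue (358,237) and straw (406,222). The canister is at (392,196) with its pointer to the image right. The reader spot is at (335,178) with its head near (352,137), the tray sits on its mat with the handle at (280,199), and the bin is at (105,182). The scene view agrees.

```bash
python3 - <<'E'
from h import *
im=cv2.imread('pics/top0.png'); c=cam('top')
hsv=cv2.cvtColor(im,cv2.COLOR_BGR2HSV)
seeds=dict(m1=(358,237),m2=(319,232),m3=(192,138),m4=(258,139),m5=(406,222))
for k,(u,v) in seeds.items():
    w=im[v-18:v+19,u-18:u+19].astype(int); hw=hsv[v-18:v+19,u-18:u+19].astype(int)
    bg=np.median(w.reshape(-1,3),0); d=np.abs(w-bg).sum(2)
    m=((d>110)&(w.sum(2)>bg.sum()*0.75)|(hw[...,1]>140)&(d>60)).astype(np.uint8)
    n,l,st,ce=cv2.connectedComponentsWithStats(m); i=l[18,18] or 1+np.argmax(st[1:,4])
    pts=np.argwhere(l==i)[:,::-1]+[u-18,v-18]
    P=unproj('top',pts.astype(float),0.02,c)[:,:2]
    rc=cv2.minAreaRect((P*1000).astype(np.float32)); b=cv2.boxPoints(rc)
    e=[b[1]-b[0],b[2]-b[1]]; L=max(e,key=np.linalg.norm)
    print(k,np.round(rc[0],0),np.round(rc[1],0),'long-axis yaw',round(np.degrees(np.arctan2(L[1],L[0])),1),len(pts))
cr=cv2.resize(im[110:290,300:440],None,fx=4,fy=4,interpolation=cv2.INTER_CUBIC)[:600]; cv2.imwrite('pics/c1.png',cr)
cr=cv2.resize(im[120:250,50:300],None,fx=3.2,fy=3.2,interpolation=cv2.INTER_CUBIC); cv2.imwrite('pics/c2.png',cr)
E
```

```text
m1 [ 441. -303.] [29. 67.] long-axis yaw -19.5 270
m2 [ 446. -196.] [38. 20.] long-axis yaw 13.9 106
m3 [676. 179.] [71. 32.] long-axis yaw 0.3 183
m4 [688.  -8.] [52. 27.] long-axis yaw 0.0 133
m5 [ 496. -433.] [43. 25.] long-axis yaw 58.7 140
```

View pics/c1.png

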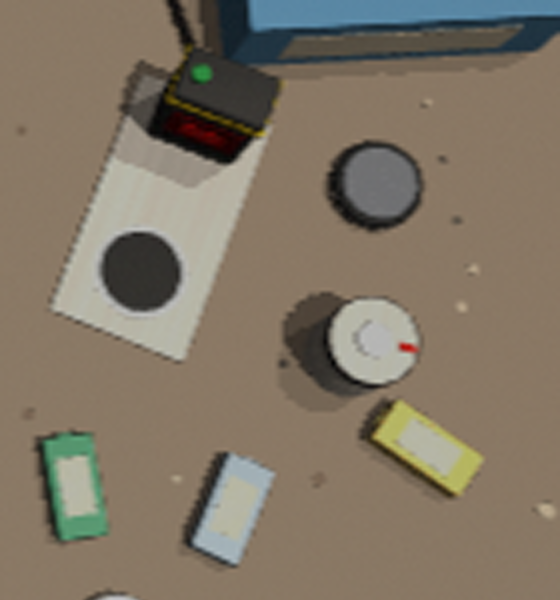

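View pics/c2.png

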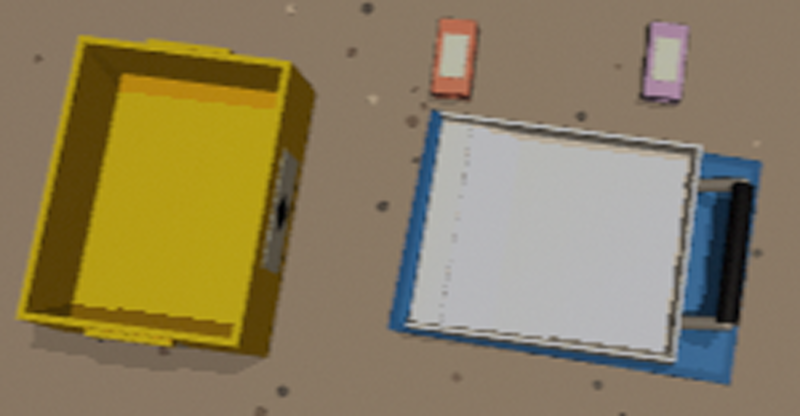

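The crops show the outlines clearly. In the 4x crop the read spot is at (141,271), the lid at (374,341) with its red line ending at (416,350), and the mailer corners are sharp. In the 3.2x crop the bin rim, tray and bar ends are clear. Next I turn these corners into poses.

```bash
python3 - <<'E'
from h import *
c=cam('top')
f1=lambda l:[(300+(u-1.5)/4,110+(v-1.5)/4) for u,v in l]
f2=lambda l:[(50+(u-1.1)/3.2,120+(v-1.1)/3.2) for u,v in l]
def rep(n,uv,z):
    P=unproj('top',uv,z,c)[:,:2]*1000
    e=P[1]-P[0]; f=P[2]-P[1]
    print(n,'ctr',P.mean(0).round(0),'e',np.hypot(*e).round(0),np.degrees(np.arctan2(e[1],e[0])).round(1),'f',np.hypot(*f).round(0),np.degrees(np.arctan2(f[1],f[0])).round(1)); return P
rep('m1',f1([(228,452),(273,472),(233,565),(192,545)]),.02)
rep('m2',f1([(45,440),(92,432),(107,535),(62,540)]),.02)
rep('m5',f1([(395,402),(483,460),(460,495),(372,440)]),.02)
rep('m3',f2([(440,20),(478,20),(470,97),(433,95)]),.02)
rep('m4',f2([(650,22),(689,25),(680,102),(643,98)]),.02)
print('bin',rep('bin',f2([(80,37),(290,62),(238,345),(20,320)]),.09).round())
rep('mat',f2([(435,110),(762,158),(730,383),(390,328)]),.002)
rep('tray',f2([(438,112),(702,146),(675,360),(405,325)]),.03)
P=rep('bar',f2([(745,182),(730,325),(730,325)]),.06); print(P)
P=unproj('top',f1([(50,308),(185,360),(272,125),(141,271)]),.004,c)*1000;print('reader',P.round(0),np.degrees(np.arctan2(*(P[2]-P[1])[1::-1])))
P=unproj('top',f1([(374,341),(416,350)]),.06,c)*1000;d=P[1]-P[0];print('can',P.round(0),np.degrees(np.arctan2(d[1],d[0])))
E
```

```text
m1 ctr [ 441. -302.] e 33.0 -109.1 f 70.0 159.3
m2 ctr [ 446. -196.] e 33.0 -75.0 f 70.0 -168.4
m5 ctr [ 494. -433.] e 70.0 -119.5 f 30.0 148.8
m3 ctr [677. 179.] e 34.0 -84.6 f 72.0 -178.9
m4 ctr [691.  -8.] e 35.0 -89.2 f 72.0 178.6
bin ctr [522. 395.] e 178.0 -91.6 f 237.0 178.4
bin [[643. 481.]
 [638. 303.]
 [401. 310.]
 [404. 486.]]
mat ctr [524.  53.] e 295.0 -93.2 f 201.0 176.4
tray ctr [525.  73.] e 232.0 -92.2 f 187.0 177.8
bar ctr [498. -82.] e 121.0 178.6 f 0.0 0.0
[[578.89722847 -83.60325424]
 [457.50569436 -80.60892156]
 [457.50569436 -80.60892156]]
reader [[ 571. -173.    4.]
 [ 543. -269.    4.]
 [ 721. -324.    4.]
 [ 604. -235.    4.]] -17.067301242970572
can [[ 557. -381.   60.]
 [ 553. -409.   60.]] -97.05304630817166
```

```bash
python3 -m handwheel '[[[-0.69,-0.82,0,0,0,0,1],[-0.69,-0.82,0,0,0,0,1],[-0.69,-0.82,0,0,0,0,1],[-0.69,-0.82,0,0,0,0,1],[-0.69,-0.82,0,0,0,0,1],[-0.69,-0.82,0,0,0,0,1],[-0.69,-0.82,0,0,0,0,1],[-0.69,-0.82,0,0,0,0,1]]]'
python3 -m handwheel '[[[-0.69,-0.82,0,0,0,0,1],[-0.69,-0.82,0,0,0,0,1],[-0.69,-0.82,0,0,0,0,1],[-0.69,-0.82,0,0,0,0,1],[-0.69,-0.82,0,0,0,0,1],[-0.69,-0.82,0,0,0,0,1],[-0.69,-0.82,0,0,0,0,1],[-0.69,-0.82,0,0,0,0,1]]]'
for i in 1 2 3; do python3 -m handwheel '[[[0,0,0,0,0,1,1],[0,0,0,0,0,1,1],[0,0,0,0,0,1,1],[0,0,0,0,0,1,1],[0,0,0,0,0,1,1],[0,0,0,0,0,1,1],[0,0,0,0,0,1,1],[0,0,0,0,0,1,1]]]'; done
python3 - <<'E'
from h import *
p,r=pose();print(p,r.as_matrix().round(3),arm.observe()['joint_pos'])
go([.557,-.381,.2])
E
```

```text
time_s: 2.0
tool_pos: [0.2981, 0.3016, 0.2456]
tcp_rot: [0.0, 0.115, 0.993, 0.0]
force: [0.4, 0.1, 0.7]
finger_gap: 0.0854
grip_force: 0.0
time_s: 3.0
tool_pos: [0.4534, -0.0044, 0.2456]
tcp_rot: [0.0, 0.115, 0.993, 0.0]
force: [-0.1, 1.1, -0.4]
finger_gap: 0.0857
grip_force: 0.0
time_s: 4.0
tool_pos: [0.4528, -0.003, 0.2455]
tcp_rot: [0.0, 0.494, 0.87, 0.0]
force: [-1.5, -1.3, -0.5]
finger_gap: 0.0855
grip_force: 0.0
time_s: 5.0
tool_pos: [0.4528, -0.003, 0.2455]
tcp_rot: [0.0, 0.794, 0.609, 0.0]
force: [-0.4, 0.2, -0.0]
finger_gap: 0.0857
grip_force: 0.0
time_s: 6.0
tool_pos: [0.4528, -0.003, 0.2455]
tcp_rot: [0.0, 0.968, 0.252, 0.0]
force: [0.4, -0.8, 0.5]
finger_gap: 0.0856
grip_force: 0.0
[ 0.45284045 -0.00303014  0.24545819] [[ 0.873  0.487  0.   ]
 [ 0.487 -0.873 -0.   ]
 [ 0.     0.    -1.   ]] [-1.81127515e-01 -2.05179059e-01  1.95427676e+00 -2.05138654e-05
  1.39213431e+00  8.81149495e-01]
shift units [-2.33  9.52  1.14] turn units
```

```bash
python3 -m handwheel '[[[-0.29,0.95,0,0,0,0,1],[-0.29,0.95,0,0,0,0,1],[-0.29,0.95,0,0,0,0,1],[-0.29,0.95,0,0,0,0,1],[-0.29,0.95,0,0,0,0,1],[-0.29,0.95,0,0,0,0,1],[-0.29,0.95,0,0,0,0,1],[-0.29,0.95,0,0,0,0,1]]]'
python3 -m handwheel '[[[0,0.95,0,0,0,0,1],[0,0.95,0,0,0,0,1],[0,0,0,0,0,0,1],[0,0,0,0,0,0,1]]]'
python3 - <<'E'
from h import *
p,r=pose();print(p)
grab('wrist','w1.png'); c=cam('wrist'); np.savez('w1.npz',K=c[0],r=c[1],t=c[2])
for t in ['canister_center','mailer5_center','reader_spot','reader','reader_window']:
    print(t,[(round(d['score'],2),np.round(d['xyz'],3).tolist()) for d in eyes.spot_in('wrist',t)[:2]])
E
```

```text
time_s: 7.0
tool_pos: [0.521, -0.3149, 0.2454]
tcp_rot: [0.0, 0.967, 0.253, 0.0]
force: [0.0, -0.1, 0.1]
finger_gap: 0.0855
grip_force: 0.0
time_s: 7.5
tool_pos: [0.5577, -0.3793, 0.2448]
tcp_rot: [-0.001, 0.967, 0.253, -0.0]
force: [0.0, 0.6, -0.0]
finger_gap: 0.0855
grip_force: 0.0
[ 0.55768927 -0.37926669  0.24483886]
canister_center [(0.7, [0.566, -0.385, 0.059]), (0.52, [0.499, -0.435, 0.023])]
mailer5_center [(0.77, [0.499, -0.429, 0.021])]
reader_spot [(0.85, [0.61, -0.245, 0.003]), (0.69, [0.352, -0.232, 0.017])]
reader [(0.66, [0.61, -0.248, 0.005])]
reader_window [(0.6, [0.607, -0.246, 0.009])]
```

View pics/w1.png

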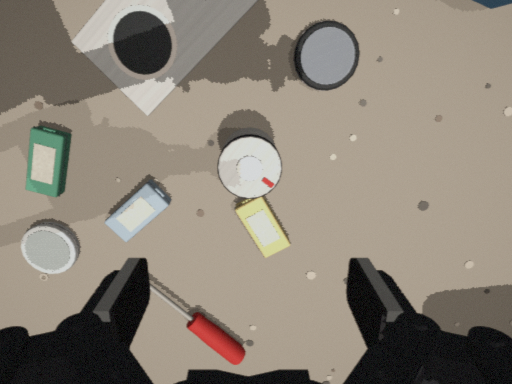

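The wrist view has the lid at (250,166) with the red line running to (273,186). The read spot is at (143,42) and the plate corners are at (75,43) and (148,113).

```bash
cat > an.py <<'E'
from h import *
E
python3 - <<'E'
from h import *
z=np.load('w1.npz'); c=(z['K'],z['r'],z['t']); im=cv2.imread('pics/w1.png'); h=cv2.cvtColor(im,cv2.COLOR_BGR2HSV)
w=h[130:205,210:290].astype(int); red=np.argwhere((w[...,1]>150)&((w[...,0]<8)|(w[...,0]>172)))[:,::-1]+[210,130]
lid=((w[...,2]>130)&(w[...,1]<60)).astype(np.uint8); n,l,st,ce=cv2.connectedComponentsWithStats(lid); i=1+np.argmax(st[1:,4])
cn=cv2.convexHull((np.argwhere(l==i)[:,::-1]+[210,130]).astype(np.float32)); e=cv2.fitEllipse(cn); print('lid',e,'red',red.mean(0),len(red))
P=unproj('w',[e[0],red.mean(0)],.06,c)*1000; d=P[1]-P[0]; print(P.round(1),np.hypot(*d[:2]),'can yaw',np.degrees(np.arctan2(d[1],d[0])))
dk=(h[0:90,100:190,2]<50).astype(np.uint8); n,l,st,ce=cv2.connectedComponentsWithStats(dk); i=l[42,43]; 
cn=cv2.convexHull((np.argwhere(l==i)[:,::-1]+[100,0]).astype(np.float32)); e2=cv2.fitEllipse(cn); print('spot',e2)
Q=unproj('w',[e2[0],(148,113),(75,43)],.004,c)*1000; print(Q.round(1)); d=Q[2]-Q[1]; print('plate width',np.hypot(*d[:2]),'reader yaw',np.degrees(np.arctan2(d[1],d[0]))-90)
for k,s in dict(m5=(262,226),m1=(137,212),m2=(47,161)).items(): print(k,(unproj('w',[s],.02,c)*1000).round(1))
top=cv2.imread('pics/top0.png');ct=cam('top');dk=(top[160:195,315:355].max(2)<60).astype(np.uint8); n,l,st,ce=cv2.connectedComponentsWithStats(dk); i=l[18,20]; print('top spot',(unproj('top',[ce[i]+[315,160]],.004,ct)*1000).round(1))
p,r=pose();print(p,np.degrees(np.arctan2(r.as_matrix()[1,0],r.as_matrix()[0,0])))
E
```

```text
Traceback (most recent call last):
cv2.error: OpenCV(4.12.0) /io/opencv/modules/imgproc/src/shapedescr.cpp:361: error: (-201:Incorrect size of input array) There should be at least 5 points to fit the ellipse in function 'fitEllipseNoDirect'
```

```bash
rm an.py; cat > /tmp/a.py <<'E'
from h import *
z=np.load('w1.npz'); c=(z['K'],z['r'],z['t']); im=cv2.imread('pics/w1.png'); h=cv2.cvtColor(im,cv2.COLOR_BGR2HSV)
print(h[150,240],h[166,250],h[185,240],h[120,250],h[42,143])
w=h[130:205,210:290].astype(int); red=np.argwhere((w[...,1]>150)&((w[...,0]<8)|(w[...,0]>172)))[:,::-1]+[210,130]
lid=((w[...,2]>150)&(w[...,1]<70)).astype(np.uint8); n,l,st,ce=cv2.connectedComponentsWithStats(lid); i=l[20,30]
print(st)
cn=cv2.convexHull((np.argwhere(l==i)[:,::-1]+[210,130]).astype(np.int32)); e=cv2.fitEllipse(cn); print('lid',e,'red',red.mean(0),len(red))
P=unproj('w',[e[0],red.mean(0)],.06,c)*1000; d=P[1]-P[0]; print(P.round(1),np.hypot(*d[:2]),'can yaw',np.degrees(np.arctan2(d[1],d[0])))
dk=(h[0:90,100:190,2]<50).astype(np.uint8); n,l,st,ce=cv2.connectedComponentsWithStats(dk); i=l[42,43]; 
cn=cv2.convexHull((np.argwhere(l==i)[:,::-1]+[100,0]).astype(np.int32)); e2=cv2.fitEllipse(cn); print('spot',e2)
Q=unproj('w',[e2[0],(148,113),(75,43)],.004,c)*1000; print(Q.round(1)); d=Q[2]-Q[1]; print('plate width',np.hypot(*d[:2]),'reader yaw',np.degrees(np.arctan2(d[1],d[0]))-90)
for k,s in dict(m5=(262,226),m1=(137,212),m2=(47,161)).items(): print(k,(unproj('w',[s],.02,c)*1000).round(1))
top=cv2.imread('pics/top0.png');ct=cam('top');dk=(top[160:195,315:355].max(2)<60).astype(np.uint8); n,l,st,ce=cv2.connectedComponentsWithStats(dk); i=l[18,20]; print('top spot',(unproj('top',[ce[i]+[315,160]],.004,ct)*1000).round(1))
p,r=pose();print(p,np.degrees(np.arctan2(r.as_matrix()[1,0],r.as_matrix()[0,0])))
E
PYTHONPATH=. python3 /tmp/a.py
```

```text
Traceback (most recent call last):
  File "h.py", line 1, in <module>
    import numpy as np, cv2
ModuleNotFoundError: No module named 'cv2'
```

```bash
python3 - < /tmp/a.py
```

```text
[ 41   9 215] [100   4 215] [ 22  14 199] [ 15  46 110] [70 21 36]
[[   0    0   72   75 1157]
 [   0    0   80   75 4788]
 [  40   68   14    7   55]]Traceback (most recent call last):
  File "<stdin>", line 7, in <module>
cv2.error: OpenCV(4.12.0) /io/opencv/modules/imgproc/src/shapedescr.cpp:361: error: (-201:Incorrect size of input array) There should be at least 5 points to fit the ellipse in function 'fitEllipseNoDirect'
```

```bash
sed -i "s/w\[...,2\]>150)&(w\[...,1\]<70/w[...,2]>165)\&(w[...,1]<35/" /tmp/a.py; python3 - < /tmp/a.py
```

```text
[ 41   9 215] [100   4 215] [ 22  14 199] [ 15  46 110] [70 21 36]
[[   0    0   80   75 3127]
 [   8    7   63   61 2872]
 [  63   57    1    1    1]]
lid ((249.347412109375, 167.0391082763672), (60.28633499145508, 62.25682067871094), 88.70005798339844) red [267.68421053 182.13157895] 38
[[ 556.7 -379.4   60. ]
 [ 552.3 -401.8   60. ]] 22.868979936348424 can yaw -100.92807873550888
spot ((144.26710510253906, 48.25513458251953), (48.09843063354492, 57.22175598144531), 75.25357818603516)
[[ 598.5 -236.2    4. ]
 [ 542.6 -265.3    4. ]
 [ 569.4 -174.6    4. ]]
plate width 94.52362109982333 reader yaw -16.477568056038507
m5 [[ 495.1 -430.4   20. ]]
m1 [[ 442.  -301.8   20. ]]
m2 [[ 448.8 -196.1   20. ]]
top spot [[ 604.  -234.7    4. ]]
[ 0.55802514 -0.37914162  0.24584639] 29.36314139056177
```

```bash
python3 -m handwheel '[[[-0.03,0,0.9,0,0,0,1],[0,0,0.9,0,0,0,1],[0,0,0.9,0,0,0,1],[0,0,0.9,0,0,0,1],[0,0,0.9,0,0,0,1],[0,0,0.9,0,0,0,1],[0,0,0,0,0,0,1],[0,0,0,0,0,0,-1]]]' 50
python3 -m handwheel '[[[0,0,0,0,0,0,-1],[0,0,0,0,0,0,-1],[0,0,0,0,0,0,-1],[0,0,0,0,0,0,-1],[0,0,-0.5,0,0,0,-1],[0,0,-0.5,0,0,0,-1],[0,0,-1,0,0,0,-1],[0,0,0,0,0,0,-1]]]'
python3 -m handwheel '[[[0,0,0,0,0,-1,-1],[0,0,0,0,0,-1,-1],[0,0,0,0,0,-1,-1],[0,0,0,0,0,-1,-1],[0,0,0,0,0,-1,-1],[0,0,0,0,0,-1,-1],[0,0,0,0,0,-1,-1],[0,0,0,0,0,-1,-1]]]'
python3 -m handwheel '[[[0,0,0,0,0,-1,-1],[0,0,0,0,0,-1,-1],[0,0,0,0,0,-1,-1],[0,0,0,0,0,-1,-1],[0,0,0,0,0,-1,-1],[0,0,0,0,0,-1,-1],[0,0,0,0,0,-0.7,-1],[0,0,0,0,0,0,-1]]]'
python3 - <<'E'
from h import *
p,r=pose();print(p,r.as_matrix().round(3))
go([.605,-.235,.12])
z=np.load('w1.npz'); c=(z['K'],z['r'],z['t']);print(unproj('w',[(143,42)],.004,c))
E
```

```text
time_s: 8.8
tool_pos: [0.5578, -0.3809, 0.031]
tcp_rot: [0.001, 0.967, 0.253, 0.001]
force: [-0.4, -0.3, 0.4]
finger_gap: 0.0698
grip_force: 0.0
time_s: 9.8
tool_pos: [0.5596, -0.3826, 0.1153]
tcp_rot: [0.004, 0.967, 0.253, 0.003]
force: [0.6, -0.3, -1.8]
finger_gap: 0.0592
grip_force: 54.6
time_s: 10.8
tool_pos: [0.5563, -0.3799, 0.1082]
tcp_rot: [-0.001, 0.791, 0.611, -0.0]
force: [-0.3, 0.2, -2.2]
finger_gap: 0.0588
grip_force: 54.4
time_s: 11.8
tool_pos: [0.5564, -0.38, 0.1084]
tcp_rot: [-0.001, 0.548, 0.836, 0.0]
force: [0.7, -1.5, -2.5]
finger_gap: 0.0592
grip_force: 54.4
[ 0.55643153 -0.37997256  0.10843588] [[-0.399  0.917 -0.001]
 [ 0.917  0.399  0.001]
 [ 0.001 -0.001 -1.   ]]
shift units [ 2.84  2.56 -0.29] turn units 
[[ 0.6031539  -0.23281091  0.004     ]]
```

```bash
python3 -m handwheel '[[[0.7,0.64,0,0,0,0,-1],[0.7,0.64,0,0,0,0,-1],[0.7,0.64,0,0,0,0,-1],[0.7,0.64,0,0,0,0,-1],[0,0,0,0,0,0,-1],[0,0,0,0,0,0,-1]]]'
python3 - <<'E'
from h import *
p,r=pose();print(p);go([.604,-.234,.0355])
E
```

```text
time_s: 12.55
tool_pos: [0.6059, -0.2369, 0.1091]
tcp_rot: [-0.0, 0.548, 0.836, -0.0]
force: [-0.2, -0.6, -2.9]
finger_gap: 0.0588
grip_force: 54.7
[ 0.6058832  -0.23687229  0.10905828]
shift units [ 0.08 -0.01  1.84] turn units
```

```bash
python3 -m handwheel '[[[0.06,0,0.5,0,0,0,-1],[0,0,0.5,0,0,0,-1],[0,0,0.5,0,0,0,-1],[0,0,0.3,0,0,0,-1],[0,0,0,0,0,0,-1],[0,0,0.04,0,0,0,-1],[0,0,0,0,0,0,0.2],[0,0,0,0,0,0,1]]]'
python3 -m handwheel '[[[0,0,0,0,0,0,1],[0,0,0,0,0,0,1],[0,0,0,0,0,0,1],[0,0,-0.7,0,0,0,1],[0,0,-1,0,0,0,1],[0,0,-1,0,0,0,1],[0,0,-1,0,0,0,1],[0,0,-1,0,0,0,1]]]'
python3 -m handwheel '[[[-0.8,0.3,0,0,0,0,1],[-0.8,0.3,0,0,0,0,1],[0,0,0,0,0,0,1],[0,0,0,0,0,0,1]]]'
python3 - <<'E'
from h import *
p,r=pose();print(p)
im=grab('wrist','w2.png'); c=cam('wrist'); np.savez('w2.npz',K=c[0],r=c[1],t=c[2])
print(proj('w',[[.604,-.234,.064],[.604,-.234,.004]],c))
cv2.imwrite('pics/w2s.png',cv2.resize(cv2.cvtColor(im,4),None,fx=1.5,fy=1.5,interpolation=cv2.INTER_CUBIC))
E
```

```text
time_s: 13.55
tool_pos: [0.6055, -0.2347, 0.036]
tcp_rot: [0.0, 0.548, 0.837, 0.0]
force: [0.2, 0.1, 0.3]
finger_gap: 0.0753
grip_force: 0.0
time_s: 14.55
tool_pos: [0.605, -0.2345, 0.2251]
tcp_rot: [0.0, 0.548, 0.837, 0.0]
force: [0.4, 0.4, -0.6]
finger_gap: 0.0853
grip_force: 0.0
time_s: 15.05
tool_pos: [0.6522, -0.2832, 0.2231]
tcp_rot: [-0.001, 0.548, 0.837, 0.0]
force: [-0.3, -0.1, 0.1]
finger_gap: 0.0853
grip_force: 0.0
[ 0.6522017  -0.28317539  0.22310468]
[[218.34457624  99.537334  ]
 [223.4127536   95.30199839]]
```

View pics/w2s.png

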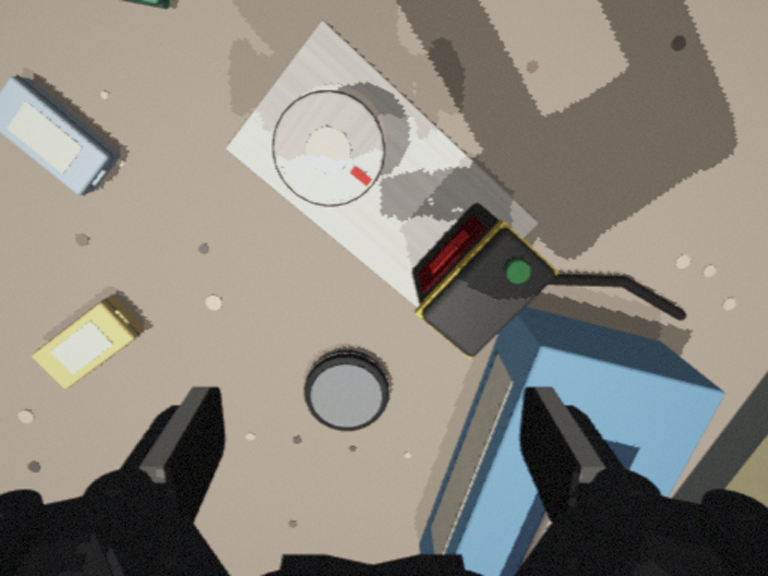

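The wrist view shows the canister on the spot: lid centre (328,148) and red mark (361,175) in the 1.5x picture, pointing at the window at (452,253). I'll measure both angles.

```bash
python3 - <<'E'
from h import *
z=np.load('w2.npz'); c=(z['K'],z['r'],z['t']); im=cv2.imread('pics/w2.png'); hs=cv2.cvtColor(im,cv2.COLOR_BGR2HSV)
w=hs[105:130,225:255].astype(int); red=np.argwhere((w[...,1]>130)&((w[...,0]<8)|(w[...,0]>172)))[:,::-1]+[225,105]
e=np.array([328.5,148.3])/1.5-.2; lid=unproj('w',[e,red.mean(0)],.064,c)*1000; d=lid[1]-lid[0]; print(red.mean(0),len(red),lid.round(1),np.hypot(*d[:2]),'can yaw',np.degrees(np.arctan2(d[1],d[0])))
a=lambda d:np.degrees(np.arctan2(d[1],d[0])).round(1)
Q=unproj('w',np.array([(323,22),(227,149),(537,222),(417,306)])/1.5-.2,.004,c)*1000
print(Q.round(1),a(Q[0]-Q[1])-90,a(Q[2]-Q[0]),a(Q[3]-Q[1]))
m=(Q[0]+Q[1])/2; t=np.radians(-17); print('spot from plate',m[:2]+51*np.array([np.cos(t),np.sin(t)]))
Y=unproj('w',np.array([(418,314),(503,224)])/1.5-.2,.094,c)*1000; print('head top edge',a(Y[1]-Y[0])-90,np.hypot(*(Y[1]-Y[0])[:2]))
W=(unproj('w',np.array([(452,253)])/1.5-.2,.052,c)*1000)[0]; print('window',W,'dir',a(W-lid[0]))
E
```

```text
[240.25373134 116.82089552] 67 [[ 604.1 -233.2   64. ]
 [ 625.6 -239.5   64. ]] 22.45227766652042 can yaw -16.3679447554442
[[ 570.2 -171.5    4. ]
 [ 540.7 -265.6    4. ]
 [ 749.1 -227.     4. ]
 [ 700.3 -314.8    4. ]] -17.400000000000006 -17.2 -17.2
spot from plate [ 604.26844394 -233.43557529]
head top edge -16.799999999999997 64.03530072903536
window [ 693.83040972 -260.95117525   52.        ] dir -17.2
```

```bash
python3 -m handwheel '[[[0,0,0,0,0,1,1],[0,0,0,0,0,1,1],[0,0,0,0,0,1,1],[0,0,0,0,0,1,1],[0,0,0,0,0,1,1],[0,0,0,0,0,1,1],[0,0,0,0,0,1,1],[0,0,0,0,0,1,1]]]'
python3 -m handwheel '[[[0,0,0,0,0,1,1],[0,0,0,0,0,0.2,1],[-0.86,-0.27,0,0,0,0,1],[-0.86,-0.27,0,0,0,0,1],[-0.86,-0.27,0,0,0,0,1],[-0.86,-0.27,0,0,0,0,1],[-0.86,-0.27,0,0,0,0,1],[-0.86,-0.27,0,0,0,0,1]]]'
python3 -m handwheel '[[[0,0,1,0,0,0,1],[0,0,1,0,0,0,1],[0,0,0,0,0,0,1],[0,0,0,0,0,0,1]]]'
python3 - <<'E'
from h import *
p,r=pose();print(p,np.degrees(np.arctan2(*r.as_matrix()[[1,0],0])))
go([.495,-.431,.017])
grab('wrist')
for t in ['mailer5_center']: print(eyes.spot_in('wrist',t)[:1])
E
```

```text
time_s: 16.1
tool_pos: [0.6523, -0.2827, 0.2241]
tcp_rot: [-0.0, 0.831, 0.556, 0.0]
force: [-0.1, -0.9, -0.4]
finger_gap: 0.0854
grip_force: 0.0
time_s: 17.1
tool_pos: [0.4946, -0.4325, 0.224]
tcp_rot: [0.0, 0.862, 0.507, 0.0]
force: [-0.9, -0.0, 0.9]
finger_gap: 0.0851
grip_force: 0.0
time_s: 17.6
tool_pos: [0.4962, -0.4326, 0.1454]
tcp_rot: [0.001, 0.862, 0.507, 0.0]
force: [-0.7, -0.4, -0.6]
finger_gap: 0.0853
grip_force: 0.0
[ 0.49618657 -0.43263812  0.14543258] 60.89491767591826
shift units [ 0.02 -0.05  3.21] turn units 
[{'xyz': [0.498, -0.428, 0.0217], 'score': 0.85}]
```

```bash
python3 -m handwheel '[[[0,0,0.8,0,0,0,0.6],[0,0,0.8,0,0,0,0.4],[0,0,0.8,0,0,0,0.4],[0,0,0.8,0,0,0,0.4],[0,0,0,0,0,0,-1],[0,0,0,0,0,0,-1],[0,0,0,0,0,0,-1],[0,0,0,0,0,0,-1]]]' 30
python3 -m handwheel '[[[0,0,0,0,0,0,-1],[0,0,-0.8,0,0,0,-1],[0,0,-1,0,0,-0.65,-1],[0,0,-1,0,0,-1,-1],[0,0,-0.3,0,0,-1,-1],[0,0,0,0,0,-1,-1],[0,0,0,0,0,-1,-1],[0,0,0,0,0,0,-1]]]'
python3 -m handwheel '[[[0.91,-0.09,0,0,0,0,-1],[0.91,-0.09,0,0,0,0,-1],[0.91,-0.09,0,0,0,0,-1],[0.91,-0.09,0,0,0,0,-1],[0.91,-0.09,0,0,0,0,-1],[0.91,-0.09,0,0,0,0,-1],[0.91,-0.09,0,0,0,0,-1],[0.91,-0.09,0,0,0,0,-1]]]'
python3 -m handwheel '[[[0.91,-0.09,0,0,0,0,-1],[0.91,-0.09,0,0,0,0,-1],[0,0,-1,0,0,0,-1],[0,0,-1,0,0,0,-1],[0,0,0,0,0,0,-1],[0,0,0,0,0,0,-1]]]'
python3 - <<'E'
from h import *
p,r=pose();print(p,np.degrees(np.arctan2(*r.as_matrix()[[1,0],0])))
im=grab('wrist','w3.png'); c=cam('wrist'); np.savez('w3.npz',K=c[0],r=c[1],t=c[2])
E
```

```text
time_s: 18.7
tool_pos: [0.4963, -0.4331, 0.0174]
tcp_rot: [0.001, 0.862, 0.506, 0.0]
force: [-0.6, 0.2, -1.2]
finger_gap: 0.0335
grip_force: 34.6
time_s: 19.7
tool_pos: [0.4955, -0.4323, 0.1398]
tcp_rot: [-0.0, 0.723, 0.691, 0.0]
force: [0.4, -0.8, -0.5]
finger_gap: 0.033
grip_force: 34.6
time_s: 20.7
tool_pos: [0.4794, -0.139, 0.1399]
tcp_rot: [0.0, 0.723, 0.69, 0.0]
force: [-0.2, 0.2, -0.8]
finger_gap: 0.0332
grip_force: 34.6
time_s: 21.45
tool_pos: [0.4753, -0.067, 0.2193]
tcp_rot: [-0.0, 0.723, 0.691, -0.0]
force: [-1.5, 0.5, -0.7]
finger_gap: 0.0335
grip_force: 34.6
[ 0.47532237 -0.06702567  0.21932687] 87.40426452629443
```

View pics/w3.png

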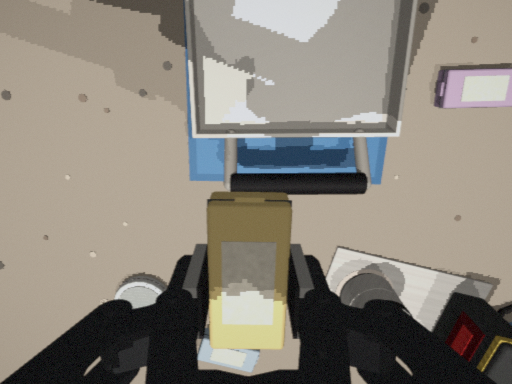

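The wrist camera sees the tray with its rear wall corners at (190,137) and (402,135), the bar from (231,184) to (366,183), and the mailer held firmly.

```bash
python3 - <<'E'
from h import *
z=np.load('w3.npz'); c=(z['K'],z['r'],z['t'])
a=lambda d:np.degrees(np.arctan2(d[1],d[0])).round(1)
P=unproj('w',[(191,137),(403,135)],.032,c)*1000;d=P[1]-P[0];print(P.round(1),np.hypot(*d[:2]),a(d))
B=unproj('w',[(230,184),(366,183)],.052,c)*1000;d=B[1]-B[0];print(B.round(1),np.hypot(*d[:2]),a(d))
M=unproj('w',[(188,182),(383,185)],.002,c)*1000;d=M[1]-M[0];print('mat rear',M.round(1),np.hypot(*d[:2]),a(d))
t=np.radians(-2.5);ey=np.array([-np.sin(t),np.cos(t)])
print('origin from wall',P[:,:2].mean(0)+80*ey,'from bar',B[:,:2].mean(0)+118*ey,'mat ctr',M[:,:2].mean(0)+150*ey)
go([.471,.006,.15])
E
```

```text
[[422.7 -36.1  32. ]
 [615.9 -42.8  32. ]] 193.38901601175687 -2.0
[[457.  -76.4  52. ]
 [578.4 -80.8  52. ]] 121.52451637240529 -2.1
mat rear [[ 409.7  -87.9    2. ]
 [ 613.3 -100.1    2. ]] 203.97855561785823 -3.4
origin from wall [522.78349088  40.49042626] from bar [522.83828607  39.32455222] mat ctr [518.03809151  55.84847218]
shift units [ 1.82 -0.18  1.72] turn units
```

```bash
python3 -m handwheel '[[[0.91,-0.09,0.3,0,0,0,-1],[0.91,-0.09,0.3,0,0,0,-1],[0,0,1,0,0,0,-1],[0,0,1,0,0,0,-1],[0,0,1,0,0,0,-1],[0,0,0.8,0,0,0,-1],[0,0,0.4,0,0,0,-1],[0,0,0,0,0,0,-1]]]' 30
python3 -m handwheel '[[[0,0,0,0,0,0,0.1],[0,0,0,0,0,0,0.1],[0,0,-0.5,0,0,0,0.1],[0,0,-1,0,0,0,0.1],[0,0,-1,0,0,0,0.1],[0,0,-0.5,0,0,0,0.4],[0,0,0,0,0,0,0.4],[0,0,0,0,0,0,0.4]]]'
python3 - <<'E'
from h import *
grab('top')
for i in '1234': print(i,[(round(d['score'],2),np.round(d['xyz'],3).tolist()) for d in eyes.spot_in('top',f'mailer{i}_center')[:1]])
print(i,[(round(d['score'],2),np.round(d['xyz'],3).tolist()) for d in eyes.spot_in('top','canister_center')[:1]])
go([.442,-.302,.14])
E
```

```text
time_s: 22.5
tool_pos: [0.4701, 0.0061, 0.0262]
tcp_rot: [-0.002, 0.723, 0.691, -0.001]
force: [0.1, 0.6, -0.1]
finger_gap: 0.0332
grip_force: 34.6
time_s: 23.5
tool_pos: [0.4712, 0.006, 0.1472]
tcp_rot: [-0.0, 0.722, 0.691, -0.0]
force: [-0.8, 0.1, -0.5]
finger_gap: 0.06
grip_force: 0.0
1 [(0.82, [0.441, -0.301, 0.02])]
2 [(0.84, [0.45, -0.196, 0.016])]
3 [(0.7, [0.676, 0.178, 0.022])]
4 [(0.66, [0.45, -0.193, 0.019])]
4 [(0.85, [0.602, -0.231, 0.066])]
shift units [-7.72 -0.39  0.17] turn units
```

```bash
python3 -m handwheel '[[[-0.965,-0.05,0,0,0,0,0.4],[-0.965,-0.05,0,0,0,0,0.4],[-0.965,-0.05,0,0,0,0,0.4],[-0.965,-0.05,0,0,0,0,0.4],[-0.965,-0.05,0,0,0,0,0.4],[-0.965,-0.05,0,0,0,0,0.4],[-0.965,-0.05,0,0,0,0,0.4],[-0.965,-0.05,0,0,0,0,0.4]]]'
python3 -m handwheel '[[[0,0,0,0,0,-1,0.4],[0,0,0,0,0,-1,0.4],[0,0,0,0,0,-1,0.4],[0,0,0,0,0,-1,0.4],[0,0,0,0,0,-1,0.4],[0,0,0,0,0,-1,0.4],[0,0,0,0,0,-1,0.4],[0,0,0,0,0,-1,0.4]]]'
python3 -m handwheel '[[[0,0,0,0,0,-1,0.4],[0,0,0,0,0,-1,0.4],[0,0,0,0,0,-1,0.4],[0,0,0,0,0,-1,0.4],[0,0,0,0,0,-0.65,0.4],[0,0,0,0,0,0,0.4]]]'
python3 - <<'E'
from h import *
p,r=pose();print(p,np.degrees(np.arctan2(*r.as_matrix()[[1,0],0])));go([.442,-.302,.017])
E
```

```text
time_s: 24.8
tool_pos: [0.4416, -0.303, 0.1472]
tcp_rot: [-0.0, 0.723, 0.691, 0.0]
force: [-0.4, 0.5, 0.1]
finger_gap: 0.0598
grip_force: 0.0
time_s: 25.8
tool_pos: [0.4419, -0.3017, 0.1472]
tcp_rot: [-0.0, 0.395, 0.919, 0.0]
force: [-0.2, 1.2, 0.3]
finger_gap: 0.0601
grip_force: 0.0
time_s: 26.55
tool_pos: [0.4419, -0.3017, 0.1473]
tcp_rot: [-0.0, 0.174, 0.985, 0.0]
force: [-0.1, -0.5, -0.9]
finger_gap: 0.0597
grip_force: 0.0
[ 0.4418785  -0.30170673  0.14725125] 159.9241867994368
shift units [-0.01 -0.01  3.26] turn units
```

```bash
python3 -m handwheel '[[[0,0,0.9,0,0,0,0.4],[0,0,0.9,0,0,0,0.4],[0,0,0.9,0,0,0,0.4],[0,0,0.55,0,0,0,0.4],[0,0,0,0,0,0,-1],[0,0,0,0,0,0,-1],[0,0,0,0,0,0,-1],[0,0,0,0,0,0,-1]]]' 30
python3 -m handwheel '[[[0,0,-0.6,0,0,0,-1],[0,0,-1,0,0,0,-1],[0,0,-1,0,0,1,-1],[0,0,-0.65,0,0,1,-1],[0,0,0,0,0,1,-1],[0,0,0,0,0,1,-1],[0,0,0,0,0,1,-1],[0,0,0,0,0,1,-1]]]'
python3 -m handwheel '[[[0,0,0,0,0,1,-1],[0,0,0,0,0,1,-1],[0,0,0,0,0,1,-1],[0,0,0,0,0,1,-1],[0,0,0,0,0,1,-1],[0,0,0,0,0,1,-1],[0,0,0,0,0,0.65,-1],[0,0,0,0,0,0,-1]]]'
python3 -m handwheel '[[[0.967,0.366,0,0,0,0,-1],[0.967,0.366,0,0,0,0,-1],[0.967,0.366,0,0,0,0,-1],[0.967,0.366,0,0,0,0,-1],[0.967,0.366,0,0,0,0,-1],[0.967,0.366,0,0,0,0,-1],[0.967,0.366,0,0,0,0,-1],[0.967,0.366,0,0,0,0,-1]]]'
python3 -m handwheel '[[[0,0,0,0,0,0,-1],[0,0,0,0,0,0,-1]]]'
python3 - <<'E'
from h import *
p,r=pose();print(p,np.degrees(np.arctan2(*r.as_matrix()[[1,0],0])));go([.573,.002,.026])
E
```

```text
time_s: 27.55
tool_pos: [0.4426, -0.3024, 0.0188]
tcp_rot: [0.001, 0.174, 0.985, -0.001]
force: [-0.5, 0.1, -0.4]
finger_gap: 0.0334
grip_force: 34.1
time_s: 28.55
tool_pos: [0.4421, -0.3019, 0.1483]
tcp_rot: [0.0, 0.459, 0.889, -0.0]
force: [-0.8, -0.3, 0.4]
finger_gap: 0.0333
grip_force: 34.1
time_s: 29.55
tool_pos: [0.4421, -0.3019, 0.1482]
tcp_rot: [0.0, 0.722, 0.692, 0.0]
force: [0.2, 0.2, 0.6]
finger_gap: 0.0327
grip_force: 34.1
time_s: 30.55
tool_pos: [0.5732, 0.0034, 0.1481]
tcp_rot: [0.0, 0.722, 0.692, 0.0]
force: [0.4, -0.0, -0.1]
finger_gap: 0.0333
grip_force: 34.1
time_s: 30.8
tool_pos: [0.5724, 0.0019, 0.1477]
tcp_rot: [0.0, 0.722, 0.692, -0.0]
force: [0.1, -1.1, -0.7]
finger_gap: 0.0332
grip_force: 34.1
[0.57242384 0.00193944 0.14767345] 87.5630941491943
shift units [0.   0.02 3.04] turn units
```

```bash
python3 -m handwheel '[[[0,0,0.8,0,0,0,-1],[0,0,0.9,0,0,0,-1],[0,0,0.9,0,0,0,-1],[0,0,0.44,0,0,0,-1],[0,0,0,0,0,0,-1],[0,0,0,0,0,0,0.1],[0,0,0,0,0,0,0.1],[0,0,-0.5,0,0,0,0.1]]]'
python3 -m handwheel '[[[0,0,-1,0,0,0,0.1],[0,0,-1,0,0,0,0.4],[0,0,-0.5,0,0,0,0.4],[-0.847,-0.485,0,0,0,0,0.4],[-0.847,-0.485,0,0,0,0,0.4],[-0.847,-0.485,0,0,0,0,0.4],[-0.847,-0.485,0,0,0,0,0.4],[-0.847,-0.485,0,0,0,0,0.4]]]'
python3 -m handwheel '[[[-0.847,-0.485,0,0,0,0,0.4],[0,0,0,0,0,1,0.4],[0,0,0,0,0,1,0.4],[0,0,0,0,0,1,0.4],[0,0,0,0,0,1,0.4],[0,0,0,0,0,1,0.4],[0,0,0,0,0,1,0.4],[0,0,0,0,0,1,0.4]]]'
python3 -m handwheel '[[[0,0,0,0,0,1,0.4],[0,0,0,0,0,1,0.4],[0,0,0,0,0,1,0.4],[0,0,0,0,0,1,0.4],[0,0,0,0,0,1,0.4],[0,0,0,0,0,1,0.4],[0,0,0,0,0,0,0.4]]]'
python3 - <<'E'
from h import *
p,r=pose();print(p,np.degrees(np.arctan2(*r.as_matrix()[[1,0],0])));go([.448,-.196,.017])
grab('top')
for i in '234': print(i,[(round(d['score'],2),np.round(d['xyz'],3).tolist()) for d in eyes.spot_in('top',f'mailer{i}_center')[:2]])
E
```

```text
time_s: 31.8
tool_pos: [0.5715, 0.0023, 0.046]
tcp_rot: [-0.001, 0.722, 0.691, -0.001]
force: [-0.3, 0.1, 0.6]
finger_gap: 0.047
grip_force: 0.0
time_s: 32.8
tool_pos: [0.4674, -0.1636, 0.1464]
tcp_rot: [0.0, 0.722, 0.691, -0.0]
force: [0.5, 0.0, -0.0]
finger_gap: 0.0595
grip_force: 0.0
time_s: 33.8
tool_pos: [0.4472, -0.1956, 0.1462]
tcp_rot: [-0.0, 0.916, 0.4, -0.0]
force: [-0.0, -0.2, -0.1]
finger_gap: 0.0596
grip_force: 0.0
time_s: 34.67
tool_pos: [0.4472, -0.1957, 0.1462]
tcp_rot: [-0.0, 0.994, 0.114, -0.0]
force: [-0.1, 0.1, 0.3]
finger_gap: 0.0597
grip_force: 0.0
[ 0.44723685 -0.19567174  0.14621434] 13.049829592151267
shift units [0.02 0.01 3.23] turn units 
2 [(0.43, [0.43, -0.203, 0.019])]
3 [(0.66, [0.674, 0.176, 0.024])]
4 [(0.53, [0.692, -0.008, 0.021])]
```

```bash
python3 -m handwheel '[[[0,0,0.9,0,0,0,0.4],[0,0,0.9,0,0,0,0.4],[0,0,0.9,0,0,0,0.4],[0,0,0.5,0,0,0,0.4],[0,0,0,0,0,0,-1],[0,0,0,0,0,0,-1],[0,0,0,0,0,0,-1],[0,0,0,0,0,0,-1]]]' 30
python3 -m handwheel '[[[0,0,-0.6,0,0,0,-1],[0,0,-1,0,0,0,-1],[0,0,-1,0,0,-1,-1],[0,0,-0.6,0,0,-1,-1],[0,0,0,0,0,-1,-1],[0,0,0,0,0,-1,-1],[0,0,0,0,0,-1,-1],[0,0,0,0,0,-1,-1]]]'
python3 -m handwheel '[[[0,0,0,0,0,-1,-1],[0,0,0,0,0,-1,-1],[0,0,0,0,0,-1,-1],[0,0,0,0,0,-1,-1],[0,0,0,0,0,-1,-1],[0,0,0,0,0,-1,-1],[0,0,0,0,0,-1,-1],[0,0,0,0,0,0,-1]]]'
python3 -m handwheel '[[[0.883,0.048,0,0,0,0,-1],[0.883,0.048,0,0,0,0,-1],[0.883,0.048,0,0,0,0,-1],[0.883,0.048,0,0,0,0,-1],[0.883,0.048,0,0,0,0,-1],[0.883,0.048,0,0,0,0,-1],[0.883,0.048,0,0,0,0,-1],[0.883,0.048,0,0,0,0,-1]]]'
python3 -m handwheel '[[[0,0,0,0,0,0,-1],[0,0,0,0,0,0,-1]]]'
python3 - <<'E'
from h import *
p,r=pose();print(p,np.degrees(np.arctan2(*r.as_matrix()[[1,0],0])));go([.475,.086,.026])
E
```

```text
time_s: 35.88
tool_pos: [0.4481, -0.1962, 0.0191]
tcp_rot: [0.001, 0.994, 0.113, 0.001]
force: [-0.4, 0.2, 0.5]
finger_gap: 0.0331
grip_force: 32.6
time_s: 36.88
tool_pos: [0.4475, -0.1959, 0.1466]
tcp_rot: [0.0, 0.915, 0.403, 0.0]
force: [0.9, 0.1, -0.9]
finger_gap: 0.0331
grip_force: 32.8
time_s: 37.88
tool_pos: [0.4475, -0.1959, 0.1465]
tcp_rot: [0.0, 0.723, 0.691, 0.0]
force: [1.0, 0.6, 0.7]
finger_gap: 0.0329
grip_force: 32.7
time_s: 38.88
tool_pos: [0.4753, 0.087, 0.1464]
tcp_rot: [0.0, 0.723, 0.691, 0.0]
force: [0.0, -0.8, -0.6]
finger_gap: 0.0334
grip_force: 32.7
time_s: 39.12
tool_pos: [0.4751, 0.0855, 0.1462]
tcp_rot: [0.0, 0.723, 0.691, -0.0]
force: [0.0, -0.3, -1.1]
finger_gap: 0.033
grip_force: 32.7
[0.47512984 0.08554073 0.14616857] 87.45106927775696
shift units [ 0.01 -0.    3.  ] turn units
```

```bash
python3 -m handwheel '[[[0,0,0.8,0,0,0,-1],[0,0,0.9,0,0,0,-1],[0,0,0.9,0,0,0,-1],[0,0,0.4,0,0,0,-1],[0,0,0,0,0,0,-1],[0,0,0,0,0,0,0.1],[0,0,0,0,0,0,0.1],[0,0,-0.5,0,0,0,0.1]]]'
python3 -m handwheel '[[[0,0,-1,0,0,0,0.1],[0,0,-1,0,0,0,0.4],[0,0,-0.5,0,0,0,0.4],[-0.345,0.91,0,0,0,0,0.4],[-0.345,0.91,0,0,0,0,0.4],[-0.345,0.91,0,0,0,0,0.4],[-0.345,0.91,0,0,0,0,0.4],[-0.345,0.91,0,0,0,0,0.4]]]'
python3 -m handwheel '[[[-0.345,0.91,0,0,0,0,0.4],[0,0,0,0,0,1,0.4],[0,0,0,0,0,1,0.4],[0,0,0,0,0,1,0.4],[0,0,0,0,0,1,0.4],[0,0,0,0,0,1,0.4],[0,0,0,0,0,1,0.4],[0,0,0,0,0,1,0.4]]]'
python3 -m handwheel '[[[0,0,0,0,0,1,0.4],[0,0,0,0,0,1,0.4],[0,0,0,0,0,1,0.4],[0,0,0,0,0,1,0.4],[0,0,0,0,0,1,0.4],[0,0,0,0,0,1,0.4],[0,0,0,0,0,1,0.4],[0,0,0,0,0,1,0.4]]]'
python3 - <<'E'
from h import *
p,r=pose();print(p,np.degrees(np.arctan2(*r.as_matrix()[[1,0],0])));go([.690,-.008,.017])
grab('top');grab('wrist','w4.png')
for k in('top','wrist'):
  for i in '34': print(i,[(round(d['score'],2),np.round(d['xyz'],3).tolist()) for d in eyes.spot_in(k,f'mailer{i}_center')[:2]])
E
```

```text
time_s: 40.12
tool_pos: [0.4742, 0.0857, 0.0458]
tcp_rot: [-0.001, 0.723, 0.691, -0.001]
force: [-0.1, 0.5, -0.0]
finger_gap: 0.0469
grip_force: 0.0
time_s: 41.12
tool_pos: [0.6554, 0.0083, 0.1469]
tcp_rot: [0.0, 0.722, 0.691, 0.0]
force: [-0.1, 0.1, -0.1]
finger_gap: 0.0601
grip_force: 0.0
time_s: 42.12
tool_pos: [0.6899, -0.0065, 0.1469]
tcp_rot: [0.0, 0.916, 0.4, 0.0]
force: [0.3, -0.3, 0.3]
finger_gap: 0.0601
grip_force: 0.0
time_s: 43.12
tool_pos: [0.6899, -0.0065, 0.1469]
tcp_rot: [0.0, 1.0, 0.012, 0.0]
force: [0.4, -0.9, 0.5]
finger_gap: 0.0602
grip_force: 0.0
[ 0.68991339 -0.00645722  0.14689155] 1.3569753483477598
shift units [-0.    0.04  3.25] turn units 
3 [(0.72, [0.676, 0.177, 0.021])]
4 []
3 [(0.81, [0.677, 0.166, 0.02]), (0.24, [0.695, -0.004, 0.022])]
4 [(0.83, [0.695, -0.003, 0.022])]
```

View pics/w4.png

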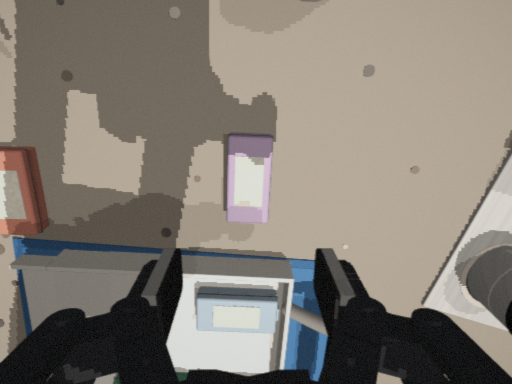

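The lilac mailer lies upright at (250,178) between the fingers, aligned with them. The salmon one is at (15,190), and the blue mailer is already in the tray.

```bash
python3 -m handwheel '[[[0,0.03,0.9,0,0,0,0.4],[0,0,0.9,0,0,0,0.4],[0,0,0.9,0,0,0,0.4],[0,0,0.5,0,0,0,0.4],[0,0,0,0,0,0,-1],[0,0,0,0,0,0,-1],[0,0,0,0,0,0,-1],[0,0,0,0,0,0,-1]]]' 30
python3 -m handwheel '[[[0,0,-0.6,0,0,0,-1],[0,0,-1,0,0,0,-1],[0,0,-1,0,0,-1,-1],[0,0,-0.6,0,0,-1,-1],[0,0,0,0,0,-1,-1],[0,0,0,0,0,-1,-1],[0,0,0,0,0,-1,-1],[0,0,0,0,0,-1,-1]]]'
python3 -m handwheel '[[[0,0,0,0,0,-1,-1],[0,0,0,0,0,-1,-1],[0,0,0,0,0,-1,-1],[0,0,0,0,0,-1,-1],[0,0,0,0,0,-1,-1],[0,0,0,0,0,-1,-1],[0,0,0,0,0,-1,-1],[0,0,0,0,0,-1,-1]]]'
python3 -m handwheel '[[[0,0,0,0,0,-1,-1],[0.52,-0.73,0,0,0,0,-1],[0.52,-0.73,0,0,0,0,-1],[0.52,-0.73,0,0,0,0,-1],[0.52,-0.73,0,0,0,0,-1],[0,0,0,0,0,0,-1],[0,0,0,0,0,0,-1]]]'
python3 - <<'E'
from h import *
p,r=pose();print(p,np.degrees(np.arctan2(*r.as_matrix()[[1,0],0])));go([.577,.082,.026])
E
```

```text
time_s: 44.42
tool_pos: [0.6906, -0.0078, 0.0195]
tcp_rot: [0.0, 1.0, 0.013, 0.001]
force: [0.7, 0.4, 0.0]
finger_gap: 0.0334
grip_force: 33.6
time_s: 45.42
tool_pos: [0.6903, -0.0078, 0.1486]
tcp_rot: [0.001, 0.951, 0.31, 0.001]
force: [-0.6, -0.5, 0.0]
finger_gap: 0.0332
grip_force: 33.7
time_s: 46.42
tool_pos: [0.6903, -0.0077, 0.1485]
tcp_rot: [0.001, 0.755, 0.656, 0.001]
force: [0.5, 0.3, 0.1]
finger_gap: 0.0334
grip_force: 33.7
time_s: 47.3
tool_pos: [0.5779, 0.0803, 0.1479]
tcp_rot: [0.001, 0.722, 0.691, 0.001]
force: [0.3, 1.0, -0.9]
finger_gap: 0.0334
grip_force: 33.6
[0.57786331 0.08031354 0.14791818] 87.49492988078508
shift units [ 0.04 -0.03  3.05] turn units
```

```bash
python3 -m handwheel '[[[0.02,0,0.8,0,0,0,-1],[0,0,0.9,0,0,0,-1],[0,0,0.9,0,0,0,-1],[0,0,0.42,0,0,0,-1],[0,0,0,0,0,0,-1],[0,0,0,0,0,0,0.1],[0,0,0,0,0,0,0.1],[0,0,-0.5,0,0,0,0.1]]]'
python3 -m handwheel '[[[0,0,-1,0,0,0,0.1],[0,0,-1,0,0,0,0.4],[0,0,-0.5,0,0,0,0.4],[0.85,0.79,0,0,0,0,0.4],[0.85,0.79,0,0,0,0,0.4],[0.85,0.79,0,0,0,0,0.4],[0,0,0,0,0,1,0.4],[0,0,0,0,0,1,0.4]]]'
python3 -m handwheel '[[[0,0,0,0,0,1,0.4],[0,0,0,0,0,1,0.4],[0,0,0,0,0,1,0.4],[0,0,0,0,0,1,0.4],[0,0,0,0,0,1,0.4],[0,0,0,0,0,1,0.4],[0,0,0,0,0,1,0.4],[0,0,0,0,0,1,0.4]]]'
python3 -m handwheel '[[[0,0,0,0,0,1,0.4],[0,0,0,0,0,1,0.4],[0,0,0,0,0,1,0.4],[0,0,0,0,0,1,0.4],[0,0,0,0,0,0.9,0.4],[0,0,0,0,0,0,0.4]]]'
python3 - <<'E'
from h import *
p,r=pose();print(p,np.degrees(np.arctan2(*r.as_matrix()[[1,0],0])));go([.677,.178,.017])
grab('wrist','w5.png');c=cam('wrist');
print(np.round(eyes.spot_in('wrist','mailer3_center')[0]['xyz'],3), proj('w',[[.677+a,.178+b,.02] for a in(-.035,.035) for b in (-.017,.017)],c).round(0).tolist())
im=cv2.imread('pics/w5.png')[100:260,180:330];hs=cv2.cvtColor(im,cv2.COLOR_BGR2HSV);m=((hs[...,1]>110)&(hs[...,0]<15)).astype(np.uint8);pts=np.argwhere(m)[:,::-1].astype(np.float32)+[180,100];print(len(pts),cv2.minAreaRect(pts.astype(np.float32)))
E
```

```text
time_s: 48.3
tool_pos: [0.5755, 0.0813, 0.0449]
tcp_rot: [-0.001, 0.722, 0.691, -0.001]
force: [-0.2, -0.2, -0.8]
finger_gap: 0.0471
grip_force: 0.0
time_s: 49.3
tool_pos: [0.6757, 0.1797, 0.1446]
tcp_rot: [-0.0, 0.789, 0.615, -0.001]
force: [-0.7, -0.2, 0.9]
finger_gap: 0.0597
grip_force: 0.0
time_s: 50.3
tool_pos: [0.6756, 0.179, 0.1452]
tcp_rot: [-0.0, 0.966, 0.259, -0.0]
force: [-0.2, 0.3, -0.4]
finger_gap: 0.0598
grip_force: 0.0
time_s: 51.05
tool_pos: [0.6757, 0.179, 0.1452]
tcp_rot: [0.0, 1.0, 0.019, -0.0]
force: [-0.1, -0.1, 0.3]
finger_gap: 0.0596
grip_force: 0.0
[0.67567773 0.1790411  0.14524879] 2.1587092114766575
shift units [0.03 0.03 3.21] turn units 
[0.682 0.178 0.022] [[270.0, 226.0], [227.0, 224.0], [275.0, 139.0], [229.0, 137.0]]
944 ((256.8711242675781, 204.15798950195312), (153.47637939453125, 73.77445220947266), 65.77225494384766)
```

```bash
python3 -m handwheel '[[[0.03,0.02,0.9,0,0,0,0.4],[0,0,0.9,0,0,0,0.4],[0,0,0.9,0,0,0,0.4],[0,0,0.48,0,0,0,0.4],[0,0,0,0,0,0,-1],[0,0,0,0,0,0,-1],[0,0,0,0,0,0,-1],[0,0,0,0,0,0,-1]]]' 30
python3 -m handwheel '[[[0,0,-0.6,0,0,0,-1],[0,0,-1,0,0,0,-1],[0,0,-1,0,0,-1,-1],[0,0,-0.6,0,0,-1,-1],[0,0,0,0,0,-1,-1],[0,0,0,0,0,-1,-1],[0,0,0,0,0,-1,-1],[0,0,0,0,0,-1,-1]]]'
python3 -m handwheel '[[[0,0,0,0,0,-1,-1],[0,0,0,0,0,-1,-1],[0,0,0,0,0,-1,-1],[0,0,0,0,0,-1,-1],[0,0,0,0,0,-1,-1],[0,0,0,0,0,-1,-1],[0,0,0,0,0,-1,-1],[0,0,0,0,0,-1,-1]]]'
python3 -m handwheel '[[[0,0,0,0,0,-0.9,-1],[-0.72,-0.73,0,0,0,0,-1],[-0.72,-0.73,0,0,0,0,-1],[-0.72,-0.73,0,0,0,0,-1],[-0.72,-0.73,0,0,0,0,-1],[-0.72,-0.73,0,0,0,0,-1],[0,0,0,0,0,0,-1],[0,0,0,0,0,0,-1]]]'
python3 - <<'E'
from h import *
p,r=pose();print(p,np.degrees(np.arctan2(*r.as_matrix()[[1,0],0])));go([.524,.042,.044])
grab('top','top2.png')
t=cv2.imread('pics/top2.png');cv2.imwrite('pics/c3.png',cv2.resize(t[110:260,160:420],None,fx=3,fy=3,interpolation=cv2.INTER_CUBIC))
E
```

```text
time_s: 52.15
tool_pos: [0.6781, 0.1785, 0.0196]
tcp_rot: [-0.0, 1.0, 0.018, 0.001]
force: [-0.1, -0.3, -0.7]
finger_gap: 0.0333
grip_force: 34.7
time_s: 53.15
tool_pos: [0.6778, 0.1784, 0.1486]
tcp_rot: [0.0, 0.949, 0.315, 0.001]
force: [1.1, -0.4, -0.0]
finger_gap: 0.0331
grip_force: 34.8
time_s: 54.15
tool_pos: [0.6777, 0.1784, 0.1485]
tcp_rot: [0.001, 0.752, 0.659, 0.001]
force: [0.4, 0.1, 0.1]
finger_gap: 0.0332
grip_force: 34.8
time_s: 55.15
tool_pos: [0.5263, 0.041, 0.148]
tcp_rot: [0.001, 0.723, 0.691, 0.001]
force: [-0.4, 0.5, -1.1]
finger_gap: 0.0328
grip_force: 34.7
[0.52628654 0.04096436 0.1479582 ] 87.45183908956791
shift units [ 0.02 -0.07  2.6 ] turn units
```

View pics/c3.png

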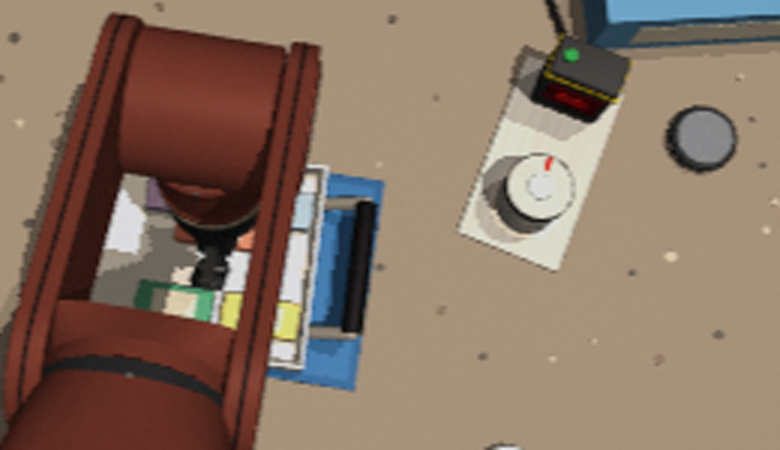

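The top crop shows four mailers in the tray with the salmon one held above it. The canister is on the plate with its lid at (540,185) and pointer at (548,165). I'll check numerically that it was not knocked.

```bash
python3 -m handwheel '[[[0,-0.06,0.9,0,0,0,-1],[0,0,0.9,0,0,0,-1],[0,0,0.75,0,0,0,-1],[0,0,0,0,0,0,-1],[0,0,0,0,0,0,0.1],[0,0,0,0,0,0,0.1],[0,0,0,0,0,0,0.1],[0,0,-1,0,0,0,0.1]]]'
python3 -m handwheel '[[[0,0,-1,0,0,0,0.1],[0,0,-1,0,0,0,0.1],[-1,0,-0.5,0,0,0,0.1],[-1,0,-0.5,0,0,0,0.1],[-1,0,0,0,0,0,0.1],[-0.8,0,0,0,0,0,0.1],[0,0,0,0,0,0,0.1]]]'
python3 - <<'E'
from h import *
c=cam('top');P=unproj('top',[(160+540/3-.3,110+185/3-.3),(160+548/3-.3,110+163/3-.3)],.064,c)*1000;d=P[1]-P[0];print(P.round(0),np.degrees(np.arctan2(d[1],d[0])))
p,r=pose();print(p,arm.observe()['joint_pos']);go([.5185,-.0785,.15])
grab('wrist','w6.png');c=cam('wrist');np.savez('w6.npz',K=c[0],r=c[1],t=c[2])
E
```

```text
time_s: 56.2
tool_pos: [0.52, 0.0411, 0.0822]
tcp_rot: [-0.002, 0.723, 0.691, -0.002]
force: [1.1, -1.2, -0.2]
finger_gap: 0.0471
grip_force: 0.0
time_s: 57.08
tool_pos: [0.5159, -0.1129, 0.2049]
tcp_rot: [0.001, 0.724, 0.69, 0.0]
force: [-0.6, 1.0, 0.7]
finger_gap: 0.0467
grip_force: 0.0
[[ 607. -235.   64.]
 [ 628. -242.   64.]] -16.349561412468713
[ 0.51593942 -0.11289896  0.20491454] [-3.64610293e-01  2.04272411e-02  1.82272387e+00 -3.27668273e-04
  1.29701112e+00 -3.17273609e-01]
shift units [0.86 0.02 1.37] turn units
```

View pics/w6.png

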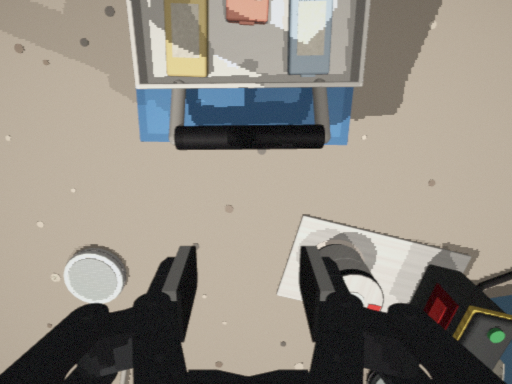

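The canister is unchanged and all five mailers are in the tray. The bar runs from (177,138) to (324,136). Now I turn for the handle and pitch the tool 35° to leave room for the swing.

```bash
python3 -m handwheel '[[[0,0,0,0,0,1,0.1],[0,0,0,0,0,1,0.1],[0,0,0,0,0,1,0.1],[0,0,0,0,0,1,0.1],[0,0,0,0,0,1,0.1],[0,0,0,0,0,1,0.1],[0,0,0,0,0,1,0.1],[0,0,0,0,0,1,0.1]]]'
python3 -m handwheel '[[[0,0,0,0,0,1,0.1],[0,0,0,0,0,1,0.1],[0,0,0,0,0,1,0.1],[0,0,0,0,0,1,0.1],[0,0,0,0,0,1,0.1],[0,0,0,0,0,1,0.1],[0,0,0,0,0,1,0.1],[0,0,0,0,0,0.6,0.1]]]'
python3 -m handwheel '[[[0,0,0,1,0,0,0.1],[0,0,0,1,0,0,0.1],[0,0,0,1,0,0,0.1],[0,0,0,1,0,0,0.1],[0,0,0,1,0,0,0.1],[0,0,0,1,0,0,0.1],[0,0,0,0.1,0,0,0.1],[0,0,0,0,0,0,0.1]]]'
python3 - <<'E'
from h import *
z=np.load('w6.npz'); c=(z['K'],z['r'],z['t'])
B=unproj('w',[(177,138),(324,136)],.052,c)*1000;d=B[1]-B[0];print(B.round(1),np.hypot(*d[:2]),np.degrees(np.arctan2(d[1],d[0])),B.mean(0))
P=unproj('w',[(135,89),(366,86)],.032,c)*1000;print('wall',P.round(1))
p,r=pose();print(p,r.as_matrix().round(3),np.round(arm.observe()['joint_pos'],2))
b=B.mean(0)/1000; zt=r.as_matrix()[:,2]
tcp=b+zt*.005; print('tcp target',tcp); go(tcp-zt*.08); go(tcp)
E
```

```text
time_s: 58.12
tool_pos: [0.516, -0.1094, 0.2043]
tcp_rot: [-0.0, 0.935, 0.355, 0.0]
force: [-0.3, 0.5, 1.1]
finger_gap: 0.0469
grip_force: 0.0
time_s: 59.12
tool_pos: [0.516, -0.1095, 0.2043]
tcp_rot: [-0.0, 1.0, -0.017, 0.0]
force: [-0.2, 0.4, 0.6]
finger_gap: 0.047
grip_force: 0.0
time_s: 60.12
tool_pos: [0.516, -0.1103, 0.2041]
tcp_rot: [-0.3, 0.954, -0.016, 0.005]
force: [-0.7, -0.3, -0.0]
finger_gap: 0.0469
grip_force: 0.0
[[458.6 -75.4  52. ]
 [578.5 -79.3  52. ]] 119.93123044204515 -1.8409947807291709 [518.52528555 -77.35550475  52.        ]
wall [[423.8 -36.2  32. ]
 [616.7 -42.6  32. ]]
[ 0.5160472  -0.11028313  0.20414909] [[ 0.999 -0.027  0.018]
 [-0.032 -0.82   0.571]
 [-0.    -0.572 -0.82 ]] [-0.66  0.22  1.72  0.48  1.59  0.86]
tcp target [ 0.51861706 -0.07449801  0.04789802]
shift units [0.04 1.5  1.72] turn units 
shift units [0.04 1.5  3.72] turn units
```

```bash
python3 -m handwheel '[[[0.04,0.75,0.86,0,0,0,0.1],[0,0.75,0.86,0,0,0,0.1],[0,0,0,0,0,0,0.1],[0,0,0.6,0,0,0,0.1],[0,0,0.6,0,0,0,0.1],[0,0,0.6,0,0,0,0.1],[0,0,0.2,0,0,0,0.1],[0,0,0,0,0,0,0.1]]]'
python3 - <<'E'
from h import *
s=arm.observe();print(s['tool_pos'],s['force']);go([.5186,-.0745,.0479])
E
python3 -m handwheel '[[[0,0,0,0,0,0,-0.3],[0,0,0,0,0,0,-0.6],[0,0,0,0,0,0,-1],[0,0,0,0,0,0,-1],[0,0,0,0,0,0,-1],[0,0,0,0,0,0,-1]]]' 120
```

```text
time_s: 61.12
tool_pos: [0.5195, -0.0748, 0.0491]
tcp_rot: [-0.3, 0.954, -0.015, 0.005]
force: [0.3, 0.3, -0.1]
finger_gap: 0.0474
grip_force: 0.0
[ 0.51945974 -0.0748121   0.04913297] [ 0.29419604  0.25395606 -0.05888792]
shift units [-0.02  0.01  0.03] turn units 
time_s: 61.88
tool_pos: [0.5195, -0.0756, 0.0486]
tcp_rot: [-0.3, 0.954, -0.016, 0.006]
force: [-0.3, -2.1, 5.9]
finger_gap: 0.0169
grip_force: 117.5
```

```bash
python3 -m handwheel '[[[0,-0.15,-0.2,0,0,0,-1],[0,-0.28,-0.4,0,0,0,-1],[0,-0.28,-0.4,0,0,0,-1],[0,-0.4,-0.57,0,0,0,-1],[0,-0.4,-0.57,0,0,0,-1],[0,-0.28,-0.4,0,0,0,-1],[0,0,0,0,0,0,-1],[0,0,0,0,0,0,-1]]]'
python3 - <<'E'
from h import *
s=arm.observe();p,r=pose();print(p,s['force'],s['ft_torque'],s['finger_gap']);print(r.as_matrix().round(3))
im=grab('scene','s2.png');cv2.imwrite('pics/s2c.png',cv2.resize(cv2.cvtColor(im[100:300,180:460],4),None,fx=2.8,fy=2.8,interpolation=cv2.INTER_CUBIC))
E
```

```text
time_s: 62.88
tool_pos: [0.5182, -0.0742, 0.1713]
tcp_rot: [-0.3, 0.954, -0.016, 0.004]
force: [-1.8, -0.2, -3.9]
finger_gap: 0.0169
grip_force: 117.6
[ 0.51817944 -0.07424598  0.17128355] [-1.77081615 -0.20935619 -3.86171082] [-1.08016352  0.06969226  0.00370837] 0.016916641654162543
[[ 0.999 -0.028  0.018]
 [-0.033 -0.819  0.573]
 [-0.001 -0.573 -0.82 ]]
```

View pics/s2c.png

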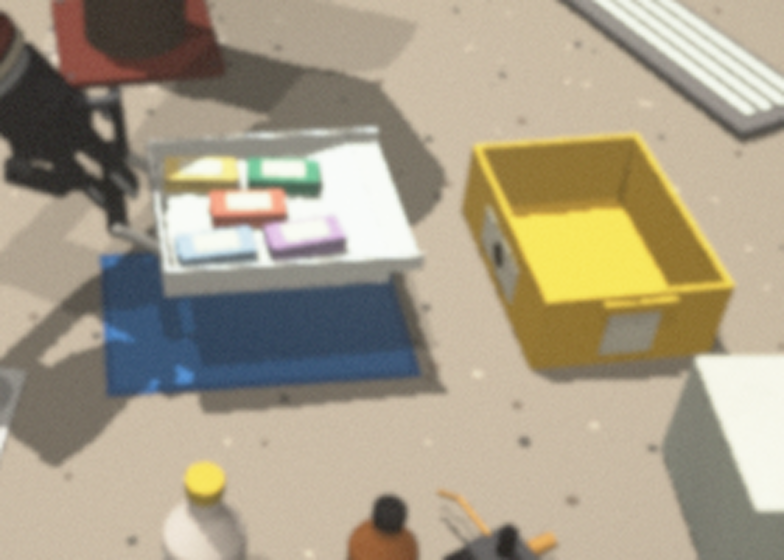

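The scene crop shows the tray lifted clear and roughly level with all five mailers on it. The near lip corner is at (422,258) in the 2.8x crop, and the bin ahead is clear.

```bash
python3 - <<'E'
from h import *
c=cam('scene'); f=lambda u,v:np.array([180+(u-.9)/2.8,100+(v-.9)/2.8])
t=np.radians(-2); Rz=np.array([[np.cos(t),-np.sin(t)],[np.sin(t),np.cos(t)]])
o=np.array([.523,.040])
def T(x,y,z,tilt=0): # tilt nose-down about bar
    yy=y+.118; zz=z-.05; a=np.radians(-tilt); yn=yy*np.cos(a)-zz*np.sin(a)-.118; zn=yy*np.sin(a)+zz*np.cos(a)+.05
    return [*(o+Rz@[x,yn]),zn+.125]
for tilt in(0,3): print(tilt,proj('s',[T(.095,.15,.016,tilt),T(-.095,.15,.016,tilt),T(.095,-.08,.03,tilt),T(-.095,-.08,.03,tilt)],c).round(1).tolist())
print('seen near lip',f(422,258),'far lip',f(378,130),'near rear top',f(163,272))
# bin rim mat-side outer corners seen in scene
B=unproj('s',[f(535,303),f(474,147)],.09,c)*1000; print('bin rim corners scene',B.round(0))
E
```

```text
0 [[330.5, 192.6], [313.4, 147.1], [237.9, 195.8], [230.9, 148.9]]
3 [[329.0, 196.8], [312.1, 151.2], [237.5, 196.5], [230.5, 149.5]]
seen near lip [330.39285714 191.82142857] far lip [314.67857143 146.10714286] near rear top [237.89285714 196.82142857]
bin rim corners scene [[641. 294.  90.]
 [407. 313.  90.]]
```

```bash
python3 -m handwheel '[[[-0.02,-0.28,0.19,0,0,0,-1],[-0.05,-0.5,0.35,0,0,0,-1],[-0.06,-0.55,0.385,0,0,0,-1],[-0.06,-0.55,0.385,0,0,0,-1],[-0.06,-0.5,0.35,0,0,0,-1],[-0.06,-0.38,0.27,0,0,0,-1],[0,0,0,0,0,0,-1],[0,0,0,0,0,0,-1]]]'
python3 - <<'E'
from h import *
s=arm.observe();p,r=pose();print(p,s['force'],np.round(s['joint_pos'],2))
im=grab('top','t3.png');cv2.imwrite('pics/t3c.png',cv2.resize(cv2.cvtColor(im[110:260,50:260],4),None,fx=3.6,fy=3.6,interpolation=cv2.INTER_CUBIC))
c=cam('top');t=np.radians(-2); Rz=np.array([[np.cos(t),-np.sin(t)],[np.sin(t),np.cos(t)]])
o=p[:2]-[.5182,-.0742]+[.523,.040]; print('origin',o)
print('lip corners px',((proj('t',[[*(o+Rz@[x,.15]),.141] for x in(-.095,.095)],c)-[50,110])*3.6).round(0).tolist())
E
```

```text
time_s: 63.92
tool_pos: [0.5108, 0.0607, 0.172]
tcp_rot: [-0.3, 0.954, -0.016, 0.005]
force: [-0.5, -1.0, -3.9]
finger_gap: 0.0168
grip_force: 117.7
[0.51080348 0.06068626 0.17201109] [-0.4546343  -0.98467052 -3.89833053] [-0.39  0.11  1.92  0.58  1.39  1.03]
origin [0.51560348 0.17488626]
lip corners px [[223.0, 376.0], [276.0, 110.0]]
```

View pics/t3c.png

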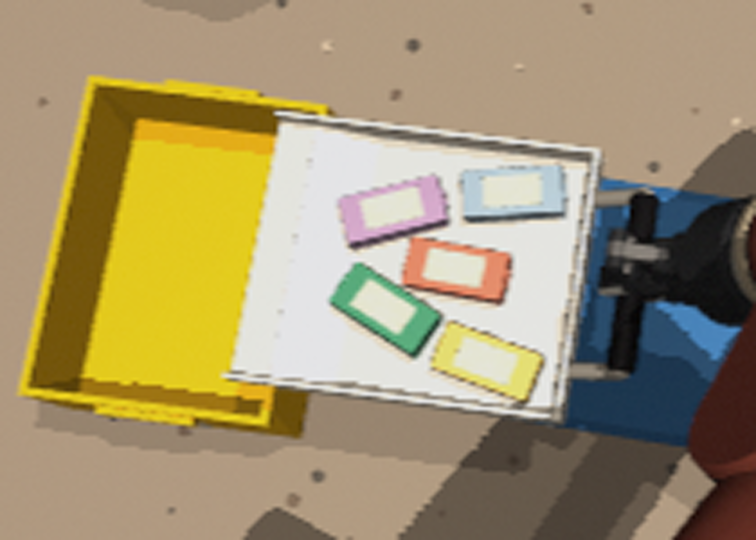

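The top crop shows the lip overhanging the bin's near rim, with lip corners at (276,112) and (224,378). The five mailers shifted slightly but are all inside. I compare the bin's yaw with the tray's.

```bash
python3 - <<'E'
from h import *
c=cam('top'); f=lambda u,v:(50+(u-1.3)/3.6,110+(v-1.3)/3.6)
a=lambda d:np.degrees(np.arctan2(d[1],d[0])).round(2)
im=cv2.imread('pics/top0.png')
P=unproj('top',[f(92,78),f(22,392),f(268,425),f(329,106)],.09,c)*1000;print('bin',P.round(0),a(P[0]-P[1]),a(P[3]-P[2]),a(P[1]-P[2])-90,a(P[0]-P[3])-90)
L=unproj('top',[f(276,112),f(224,378)],.141,c)*1000;print('lip',L.round(0),a(L[0]-L[1]),a(unproj('top',[f(600,150),f(562,420)],.155,c)[0]-unproj('top',[f(600,150),f(562,420)],.155,c)[1]))
E
```

```text
bin [[643. 479.  90.]
 [407. 487.  90.]
 [400. 310.  90.]
 [638. 301.  90.]] -1.89 -2.05 -2.1899999999999977 -1.5699999999999932
lip [[615. 322. 141.]
 [425. 328. 141.]] -1.88 -1.46
```

```bash
python3 -m handwheel '[[[0,0.14,0.2,0,0,0,-1],[0,0.14,0.2,0,0,0,-1],[0,0.14,0.2,0,0,0,-1],[0,0.12,0.17,0,0,0,-1],[0,0,0,0,0,0,-1],[0,0,0,0,0,0,-1]]]'
for i in 1 2 3 4; do python3 -m handwheel '[[[0,0.028,0.041,0,0,0,-1],[0,0,0,0,0,0,-1]]]' | grep -E 'pos|force'; done
```

```text
time_s: 64.72
tool_pos: [0.511, 0.0606, 0.1346]
tcp_rot: [-0.3, 0.954, -0.016, 0.005]
force: [0.4, 0.2, -3.1]
finger_gap: 0.0169
grip_force: 117.7
tool_pos: [0.5109, 0.0606, 0.1325]
force: [0.3, 0.4, -3.3]
grip_force: 117.7
tool_pos: [0.5107, 0.0607, 0.1303]
force: [-0.0, 0.8, -3.8]
grip_force: 117.7
tool_pos: [0.5107, 0.0607, 0.1284]
force: [-0.1, 0.8, -3.2]
grip_force: 117.8
tool_pos: [0.5108, 0.0607, 0.1264]
force: [0.4, 0.0, -3.1]
grip_force: 117.9
```

```bash
for i in 1 2 3; do python3 -m handwheel '[[[0,0.02,0.03,0,0,0,-1],[0,0,0,0,0,0,-1]]]' | grep -E 'pos|force:|_force'; done
for i in 1 2 3; do python3 -m handwheel '[[[0,-0.04,0.029,0,0,0,-1],[0,0,0,0,0,0,-1]]]' | grep -E 'pos|force:'; done
```

```text
tool_pos: [0.5109, 0.0607, 0.1251]
force: [0.2, -0.2, -2.1]
grip_force: 118.1
tool_pos: [0.5109, 0.0607, 0.1236]
force: [-0.1, -0.0, -1.0]
grip_force: 118.1
tool_pos: [0.5109, 0.0607, 0.1222]
force: [0.3, -0.9, 0.1]
grip_force: 118.3
tool_pos: [0.5109, 0.0629, 0.1222]
force: [0.8, -1.3, -0.9]
grip_force: 118.2
tool_pos: [0.511, 0.0649, 0.1221]
force: [0.8, 0.4, -0.6]
grip_force: 118.2
tool_pos: [0.511, 0.0669, 0.1221]
force: [1.3, -0.2, -1.0]
grip_force: 118.2
```

```bash
for i in 1 2 3 4; do python3 -m handwheel '[[[0,-0.03,0.022,0,0,0,-1],[0,0,0,0,0,0,-1]]]' | grep -E 'pos|force:'; done
```

```text
tool_pos: [0.5111, 0.0683, 0.122]
force: [1.1, -0.6, -1.0]
grip_force: 118.3
tool_pos: [0.5111, 0.0698, 0.122]
force: [0.7, -0.9, -0.9]
grip_force: 118.3
tool_pos: [0.5111, 0.0713, 0.1219]
force: [0.0, -1.2, -0.5]
grip_force: 118.3
tool_pos: [0.5119, 0.0718, 0.1221]
force: [0.9, -4.1, 0.1]
grip_force: 118.5
```

```bash
python3 -m handwheel '[[[0,-0.21,-0.217,-0.5,0,0,-1],[0,-0.21,-0.217,-0.5,0,0,-1],[0,-0.21,-0.217,-0.5,0,0,-1],[0,-0.21,-0.217,-0.5,0,0,-1],[0,0,0,0,0,0,-1]]]'
python3 - <<'E'
from h import *
s=arm.observe();p,r=pose();print(p,s['force'],np.round(s['joint_pos'],2)); print('P est',p+r.apply([-.008,-.178,.164]))
E
```

```text
time_s: 68.85
tool_pos: [0.5124, 0.0836, 0.1702]
tcp_rot: [-0.202, 0.979, -0.015, 0.005]
force: [0.0, -6.2, 0.9]
finger_gap: 0.0169
grip_force: 118.7
[0.51238313 0.08357691 0.17024731] [ 0.0473523  -6.2357817   0.94292584] [-0.24  0.04  1.92  0.42  1.29  1.22]
P est [0.51182112 0.31216018 0.09028874]
```

```bash
python3 -m handwheel '[[[0,-0.175,-0.23,-0.5,0,0,-1],[0,-0.21,-0.217,-0.5,0,0,-1],[0,-0.21,-0.217,-0.5,0,0,-1],[0,-0.21,-0.217,-0.5,0,0,-1],[0,-0.21,-0.217,-0.5,0,0,-1],[0,-0.21,-0.217,-0.5,0,0,-1],[0,-0.21,-0.217,-0.5,0,0,-1],[0,-0.21,-0.217,-0.5,0,0,-1]]]'
python3 - <<'E'
from h import *
s=arm.observe();p,r=pose();print(p,s['force'],np.round(s['joint_pos'],2)); print('P est',p+r.apply([-.008,-.178,.164]))
E
python3 -m handwheel '[[[0,-0.21,-0.217,-0.5,0,0,-1],[0,-0.21,-0.217,-0.5,0,0,-1],[0,-0.21,-0.217,-0.5,0,0,-1],[0,-0.21,-0.217,-0.5,0,0,-1],[0,-0.21,-0.217,-0.5,0,0,-1],[0,-0.21,-0.217,-0.5,0,0,-1],[0,0,0,0,0,0,-1],[0,0,0,0,0,0,-1]]]'
python3 - <<'E'
from h import *
s=arm.observe();p,r=pose();print(p,s['force'],np.round(s['joint_pos'],2)); print('P est',p+r.apply([-.008,-.178,.164]))
im=grab('scene','s4.png');cv2.imwrite('pics/s4c.png',cv2.resize(cv2.cvtColor(im[60:260,230:490],4),None,fx=2.5,fy=2.5,interpolation=cv2.INTER_CUBIC))
E
```

```text
time_s: 69.85
tool_pos: [0.513, 0.1317, 0.2512]
tcp_rot: [-0.005, 1.0, -0.016, -0.0]
force: [-0.5, -0.4, 1.3]
finger_gap: 0.0168
grip_force: 118.4
[0.51297591 0.13166566 0.25124578] [-0.49287992 -0.44519574  1.30992131] [ 0.1  -0.01  1.77  0.01  1.39  1.7 ]
P est [0.51074903 0.31148325 0.08905862]
time_s: 70.85
tool_pos: [0.5148, 0.1872, 0.2963]
tcp_rot: [0.143, 0.99, -0.016, -0.003]
force: [0.2, 2.0, -0.3]
finger_gap: 0.0167
grip_force: 118.3
[0.51477983 0.18718297 0.29631183] [ 0.18939541  2.02562077 -0.27858372] [ 0.36  0.11  1.58 -0.27  1.57  1.98]
P est [0.51055296 0.31147753 0.08852108]
```

View pics/s4c.png

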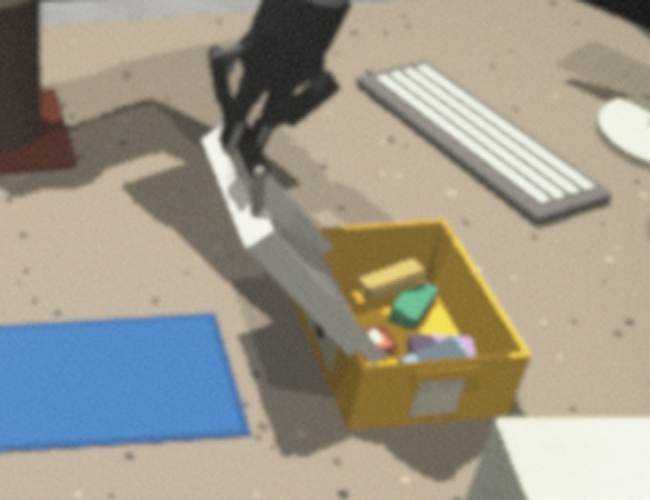

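The tray is tipped about 52°. Yellow, green, lilac and blue lie in the bin, and salmon at (380,340) is near the lip, so I swing further.

```bash
python3 -m handwheel '[[[0,-0.21,-0.217,-0.5,0,0,-1],[0,-0.21,-0.217,-0.5,0,0,-1],[0,-0.21,-0.217,-0.5,0,0,-1],[0,-0.21,-0.217,-0.5,0,0,-1],[0,-0.21,-0.217,-0.5,0,0,-1],[0,-0.21,-0.217,-0.5,0,0,-1],[0,0,0,0,0,0,-1]]]'
python3 -c "
from h import *
s=arm.observe();p,r=pose();print(p,s['force'],np.round(s['joint_pos'],2)); print('P est',p+r.apply([-.008,-.178,.164]))"
python3 -m handwheel '[[[0,-0.21,-0.217,-0.5,0,0,-1],[0,-0.21,-0.217,-0.5,0,0,-1],[0,-0.21,-0.217,-0.5,0,0,-1],[0,-0.21,-0.217,-0.5,0,0,-1],[0,0,0,0,0,0,-1],[0,0,0,0,0,0,-1],[0,0,0,0,0,0,-1]]]'
python3 - <<'E'
from h import *
s=arm.observe();p,r=pose();print(p,s['force'],np.round(s['joint_pos'],2)); print('P est',p+r.apply([-.008,-.178,.164]))
a=grab('scene')[60:260,280:480];b=grab('top')[110:260,40:240]
f=lambda i:cv2.resize(cv2.cvtColor(i,4),(400,int(400*i.shape[0]/i.shape[1])),interpolation=cv2.INTER_CUBIC)
A,B=f(a),f(b);B=cv2.copyMakeBorder(B,0,A.shape[0]-B.shape[0],0,0,0);cv2.imwrite('pics/pour.png',np.hstack([A,B]))
E
```

```text
time_s: 71.78
tool_pos: [0.5171, 0.2544, 0.3231]
tcp_rot: [0.29, 0.957, -0.015, -0.006]
force: [-1.1, 2.2, -1.3]
finger_gap: 0.0166
grip_force: 118.3
[0.51705936 0.25435639 0.32311678] [-1.14840043  2.22355108 -1.32514788] [ 0.57  0.33  1.34 -0.49  1.8   2.15]
P est [0.51040163 0.31136716 0.08785215]
time_s: 72.65
tool_pos: [0.5189, 0.3009, 0.331]
tcp_rot: [0.384, 0.923, -0.016, -0.007]
force: [0.5, 3.2, -2.9]
finger_gap: 0.017
grip_force: 118.3
[0.51886737 0.30085314 0.33095567] [ 0.46292933  3.23333156 -2.87568221] [ 0.68  0.52  1.17 -0.62  1.97  2.19]
P est [0.51105814 0.31016268 0.08909548]
```

View pics/pour.png

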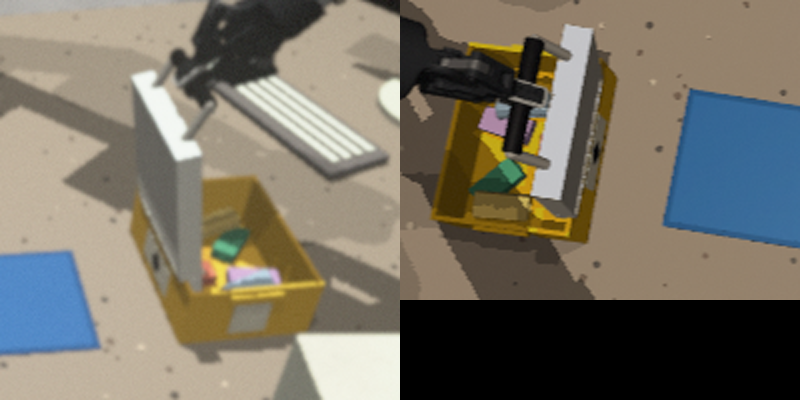

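At about 80° the tray is empty and all five colours lie in the bin. I lift the lip straight out first so it cannot flick anything, then level the tray.

```bash
python3 -m handwheel '[[[0,0.2,-0.2,0,0,0,-1],[0,0.35,-0.35,0,0,0,-1],[0,0.35,-0.35,0,0,0,-1],[0,0,0,0,0,0,-1]]]'
for i in 1 2 3; do python3 -m handwheel '[[[0,0.2,0.227,0.5,0,0,-1],[0,0.2,0.227,0.5,0,0,-1],[0,0.2,0.227,0.5,0,0,-1],[0,0.2,0.227,0.5,0,0,-1],[0,0.2,0.227,0.5,0,0,-1],[0,0.2,0.227,0.5,0,0,-1],[0,0.2,0.227,0.5,0,0,-1],[0,0.2,0.227,0.5,0,0,-1]]]' | grep -E 'pos|force'; done
python3 -m handwheel '[[[0,0.2,0.227,0.5,0,0,-1],[0,0.2,0.227,0.5,0,0,-1],[0,0.2,0.227,0.5,0,0,-1],[0,0.2,0.227,0.5,0,0,-1],[0,0,0,0,0,0,-1],[0,0,0,0,0,0,-1]]]'
python3 - <<'E'
from h import *
s=arm.observe();p,r=pose();print(p,r.as_matrix().round(3),s['force'])
go([.5186,-.070,p[2]])
E
```

```text
time_s: 73.25
tool_pos: [0.5194, 0.302, 0.3855]
tcp_rot: [0.383, 0.923, -0.016, -0.004]
force: [0.2, -0.3, -1.8]
finger_gap: 0.0168
grip_force: 118.2
tool_pos: [0.5154, 0.2076, 0.3592]
force: [0.2, -0.5, -2.3]
grip_force: 118.1
tool_pos: [0.5126, 0.1301, 0.3021]
force: [0.1, 0.4, -2.5]
grip_force: 118.1
tool_pos: [0.5109, 0.081, 0.2194]
force: [-0.7, -0.2, -2.0]
grip_force: 118.1
time_s: 77.0
tool_pos: [0.5112, 0.0701, 0.1734]
tcp_rot: [-0.3, 0.954, -0.016, 0.005]
force: [-0.3, -0.4, -2.9]
finger_gap: 0.0169
grip_force: 118.1
[0.51119593 0.07013866 0.1734129 ] [[ 0.999 -0.027  0.019]
 [-0.033 -0.82   0.571]
 [ 0.    -0.572 -0.82 ]] [-0.32278482 -0.35083147 -2.93707482]
shift units [ 0.3   2.87 -2.  ] turn units
```

```bash
python3 -m handwheel '[[[0.05,0.47,-0.33,0,0,0,-1],[0.05,0.47,-0.33,0,0,0,-1],[0.05,0.47,-0.33,0,0,0,-1],[0.05,0.47,-0.33,0,0,0,-1],[0.05,0.47,-0.33,0,0,0,-1],[0.04,0.47,-0.32,0,0,0,-1],[0,0,0,0,0,0,-1]]]'
python3 -m handwheel '[[[0,0.275,0.394,0,0,0,-1],[0,0.275,0.394,0,0,0,-1],[0,0.275,0.394,0,0,0,-1],[0,0.275,0.394,0,0,0,-1],[0,0.275,0.394,0,0,0,-1],[0,0.2,0.29,0,0,0,-1],[0,0,0,0,0,0,-1],[0,0,0,0,0,0,-1]]]'
python3 - <<'E'
from h import *
p,r=pose();print(p);go([.5185,-.068,.0488])
im=grab('scene','s5.png');cv2.imwrite('pics/s5c.png',cv2.resize(cv2.cvtColor(im[150:260,190:350],4),None,fx=5,fy=5,interpolation=cv2.INTER_CUBIC))
E
```

```text
time_s: 77.88
tool_pos: [0.5186, -0.0697, 0.173]
tcp_rot: [-0.3, 0.954, -0.017, 0.005]
force: [0.9, -0.3, -2.5]
finger_gap: 0.0167
grip_force: 118.2
time_s: 78.88
tool_pos: [0.5186, -0.0677, 0.0633]
tcp_rot: [-0.3, 0.954, -0.016, 0.005]
force: [0.2, -1.0, -1.6]
finger_gap: 0.0166
grip_force: 118.1
[ 0.51861776 -0.06772663  0.06333692]
shift units [-0.    0.21  0.29] turn units
```

View pics/s5c.png

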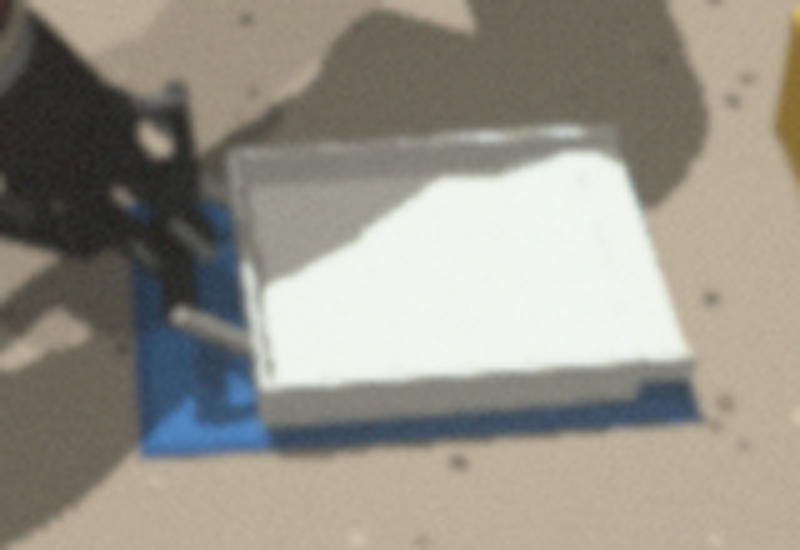

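The tray is empty and level just above the mat. I lower it until it touches.

```bash
python3 -m handwheel '[[[0,0.1,0.145,0,0,0,-1],[0,0,0,0,0,0,-1]]]' | grep -E 'pos|force:'
for i in 1 2 3 4; do python3 -m handwheel '[[[0,0.022,0.031,0,0,0,-1],[0,0,0,0,0,0,-1]]]' | grep -E 'pos|force:'; done
```

```text
tool_pos: [0.5179, -0.0673, 0.0556]
force: [-0.3, -0.2, -2.4]
grip_force: 118.2
tool_pos: [0.5181, -0.0675, 0.0543]
force: [1.0, -0.6, -2.3]
grip_force: 118.2
tool_pos: [0.5181, -0.0674, 0.0527]
force: [0.2, 0.9, -2.4]
grip_force: 118.2
tool_pos: [0.5182, -0.0675, 0.0512]
force: [0.0, 0.2, -2.9]
grip_force: 118.3
tool_pos: [0.5182, -0.0675, 0.0497]
force: [0.4, 0.1, -0.7]
grip_force: 118.4
```

Contact. One more millimetre, then release and back out along the tool axis.

```bash
python3 -m handwheel '[[[0,0.014,0.02,0,0,0,-1],[0,0,0,0,0,0,-1],[0,0,0,0,0,0,-0.3],[0,0,0,0,0,0,0.1],[0,0,0,0,0,0,0.1],[0,0,0,0,0,0,0.1],[0,0,0,0,0,0,0.1]]]'
python3 -m handwheel '[[[0,0,-0.4,0,0,0,0.1],[0,0,-0.8,0,0,0,0.1],[0,0,-1,0,0,0,0.1],[0,0,-1,0,0,0,0.1],[0,0,-1,0,0,0,0.1],[0,0,-1,-1,0,0,0.1],[0,0,-0.5,-1,0,0,0.1],[0,0,0,-1,0,0,0.1]]]'
python3 -m handwheel '[[[0,0,0,-1,0,0,0.1],[0,0,0,-1,0,0,0.1],[0,0,0,-1,0,0,0.1],[-1,0,0,0,0,0,0.1],[-1,0,0,0,0,0,0.1],[0,0,0,0,0,0,0.1],[0,0,0,0,0,0,0.1]]]'
python3 - <<'E'
from h import *
p,r=pose();print(p)
im=grab('top','t9.png');cv2.imwrite('pics/t9c.png',cv2.resize(cv2.cvtColor(im[110:290,60:440],4),None,fx=2.1,fy=2.1,interpolation=cv2.INTER_CUBIC))
for t in ['canister_center','mailer1_center','mailer2_center','mailer3_center','mailer4_center','mailer5_center','carrier1_center','carrier2_center','screwdriver','tray','mat_center']:
    print(t,[(round(d['score'],2),np.round(d['xyz'],3).tolist()) for d in eyes.spot_in('top',t)[:1]])
E
```

```text
time_s: 81.05
tool_pos: [0.5182, -0.0675, 0.0488]
tcp_rot: [-0.3, 0.954, -0.016, 0.005]
force: [0.1, 0.7, -0.1]
finger_gap: 0.0471
grip_force: 0.0
time_s: 82.05
tool_pos: [0.5148, -0.1988, 0.2403]
tcp_rot: [-0.151, 0.988, -0.017, 0.005]
force: [0.1, -0.3, -0.2]
finger_gap: 0.0468
grip_force: 0.0
time_s: 82.92
tool_pos: [0.4345, -0.1943, 0.2379]
tcp_rot: [-0.004, 1.0, -0.017, 0.001]
force: [0.3, -0.5, -0.2]
finger_gap: 0.0474
grip_force: 0.0
[ 0.43445613 -0.19431389  0.23790045]
canister_center [(0.63, [0.602, -0.228, 0.068])]
mailer1_center [(0.71, [0.578, 0.414, 0.036])]
mailer2_center [(0.77, [0.479, 0.432, 0.027])]
mailer3_center [(0.77, [0.527, 0.359, 0.027])]
mailer4_center [(0.52, [0.549, 0.436, 0.027])]
mailer5_center [(0.64, [0.437, 0.42, 0.036])]
carrier1_center [(0.63, [0.349, -0.232, 0.015])]
carrier2_center [(0.63, [0.681, -0.397, 0.013])]
screwdriver [(0.81, [0.33, -0.462, 0.022])]
tray [(0.82, [0.518, 0.077, 0.005])]
mat_center [(0.66, [0.5, -0.05, 0.001])]
```

View pics/t9c.png

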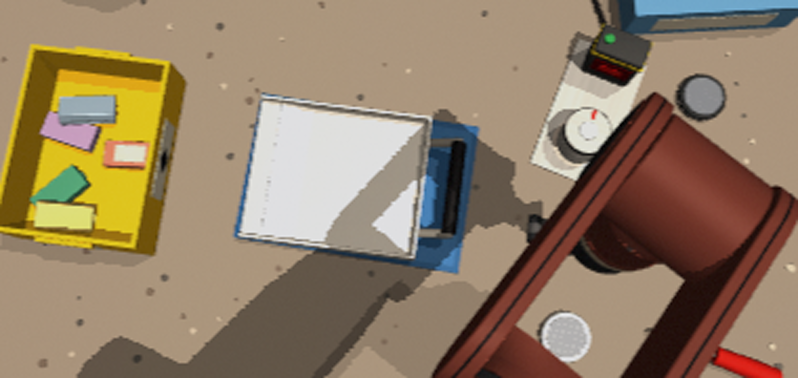

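All five mailers are in the bin, the tray is flat on its mat, and the canister lid is at (588,130) with its pointer at (593,114). I make one last check on the canister and tray.

```bash
python3 - <<'E'
from h import *
c=cam('top'); f=lambda u,v:(60+(u-.5)/2.1,110+(v-.5)/2.1); a=lambda d:np.degrees(np.arctan2(d[1],d[0])).round(1)
P=unproj('top',[f(588,130),f(593.5,114)],.064,c)*1000;print('can',P.round(0),a(P[1]-P[0]))
L=unproj('top',[f(263,95),f(236,237)],.018,c)*1000;H=unproj('top',[f(459,143),f(447,235)],.06,c)*1000
M=unproj('top',[f(477,127),f(458,272)],.002,c)*1000
print('lip',L.round(0),'bar',H.round(0),'mat rear',M.round(0),'tray origin',(L.mean(0)[:2]-[5,150]).round(0),'mat ctr',(M.mean(0)[:2]+[8,150]).round(0))
E
```

```text
can [[ 606. -236.   64.]
 [ 628. -242.   64.]] -15.4
lip [[625. 192.  18.]
 [432. 203.  18.]] bar [[574. -73.  60.]
 [455. -67.  60.]] mat rear [[612. -99.   2.]
 [415. -88.   2.]] tray origin [523.  48.] mat ctr [522.  56.]
```

```bash
python3 -c "
from bench import arm
print(arm.finish_job())"
```

```text
the job is handed in; nothing more can be done
None
```

The job is handed in at about 83 s of the 210 s allowed: the canister is on the read spot with its code facing the window to within about 2°, all five mailers are in the bin, and the empty tray is flat on its mat about 8 mm from the centre, with the gripper holding nothing.

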